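Tip a blood sample out of its deep canister and lay it on the roller mixer

TASK

The blood sample has sunk to the bottom of the tall square canister, too deep to reach with the fingers: tip the canister so that the sample slides out onto the lined tray. Leave the empty canister lying flat on its side on the worktop, clear of the tray, and lay the sample in a free valley of the roller mixer, along the rollers. Do not drop the sample, let it touch the bare worktop or disturb the other sample, the vial, the cup, the canister's cap or the carton.

Things in the scene. Friction and masses are not known exactly. Their poses are not given: they have to be found in the camera images.
- canister_mid (a point): Centre of the tall canister that holds the sample: plain aluminium, square with rounded edges, 44 x 44 x 150 mm, walls 4 mm, bore 36 x 36 mm, floor 5 mm thick, 0.1 to 0.25 kg. It is open at its +z end (75 mm from this point), closed at its -z end; starts upright, mouth up, any yaw. x and y are square to its sides. Smooth inside: the sample slides at about 14 to 20 degrees of slope.
- sample_mid (a point): Half-way along the blood sample: a round capped tube 90 mm long, about 11 g; body 13 mm thick, cap 17 mm thick over its last 18 mm at the +z end. z runs along the tube. It stands or leans on the canister's floor, cap towards the mouth, its top about 55 mm below the mouth.
- tray: Shallow steel instrument tray with paper lining, fixed: 200 mm along its x, 130 mm along its y, rim 15 mm high, walls 3 mm. Origin at the centre of its underside; the lining lies 4 mm above it. Its +x points roughly to the robot's left.
- mixer: Tube roller mixer, white with four black rollers, fixed and not running: 124 mm along x, 196 mm along y, 60 mm high. The rollers run along its y, 25 mm thick, 27 mm apart, 170 mm long (y -85 to +85), tops 60.5 mm above the origin; end plates at y = +-91 mm reach 60 mm. Origin at the centre of its underside.
- valley_0 (a point): Mid-length of the front valley between two rollers, level with the roller tops; axes as the mixer's (y along the rollers). A tube lying in a valley has its axis 1 to 4 mm above this level.
- valley_1 (a point): The same point of the middle valley, 27 mm behind valley_0.
- valley_2 (a point): The same point of the rear valley, 54 mm behind valley_0; the other sample lies in this one.
- other_mid (a point): Half-way along the other sample, the same kind of tube, lying in the rear valley of the mixer: leave it there.
- mini_centrifuge: Bench centrifuge, fixed, always in the same place: about 195 x 160 mm, body 92 mm high, its clear lid open at the back and standing about 230 mm high. Origin at the centre of its underside; front to the robot.
- vial_mid (a point): Centre of a white strip vial, 51 mm thick, 137 mm tall, upright, loose: leave it alone.
- cup_mid (a point): Centre of a specimen cup with a lid, 62 mm thick, 72 mm tall, upright, loose: leave it alone.
- cap: The canister's black push-on cap, 50 x 50 x 29 mm, put aside: leave it alone. Origin under its centre.
- lancets: Small carton, 55 x 86 x 48 mm, towards the back: leave it alone. Origin under its centre.

How it is judged (in metres and radians):
On the way:
1. the sample has slid out of the canister and lies on the tray (distance between sample_mid and canister_mid above 0.11 m and height (world z) of sample_mid below 0.04 m and x of sample_mid in the frame of tray between -0.1 and 0.1 m and y of sample_mid in the frame of tray between -0.065 and 0.065 m), for 0.2 s.
At the end, for the whole second after the job is handed in: The sample lies at rest in a valley of the mixer: its middle within 6 mm of the valley's line and 45 mm of its mid-length, its axis along the rollers within 0.15 rad, resting on the rollers. The empty canister lies at rest flat on its side on the worktop, its centre over 85 mm from the tray's ((x of sample_mid in the frame of valley_0 between -0.006 and 0.006 m or x of sample_mid in the frame of valley_1 between -0.006 and 0.006 m or x of sample_mid in the frame of valley_2 between -0.006 and 0.006 m) and y of sample_mid in the frame of valley_0 between -0.045 and 0.045 m and z of sample_mid in the frame of valley_0 between -0.004 and 0.008 m and angle between the z axis of sample_mid and the y axis of mixer, either way round below 0.15 rad and linear speed of each of sample, canister below 0.02 m/s and angle between canister_mid's own z axis and vertical between 1.45 and 1.69 rad and height (world z) of canister_mid below 0.03 m and horizontal distance between canister_mid and tray above 0.085 m); the robot touches nothing.
It fails at once if the sample lies on the bare worktop (height (world z) of sample_mid below 0.03 m and distance between sample_mid and canister_mid above 0.09 m and (x of sample_mid in the frame of tray above 0.11 m or x of sample_mid in the frame of tray below -0.11 m or y of sample_mid in the frame of tray above 0.075 m or y of sample_mid in the frame of tray below -0.075 m)).
It fails at once if the sample is thrown or dropped from a height (over 2 m/s anywhere, over 1 m/s at the mixer) (linear speed of sample above 2 m/s or (linear speed of sample above 1 m/s and horizontal distance between sample_mid and mixer below 0.09 m and height (world z) of sample_mid below 0.12 m)).
It fails at once if the other sample is shifted by over 20 mm (distance of other_mid from where it was at the start of the episode above 0.02 m).
It fails at once if the vial or the cup is shifted by over 25 mm (distance of any of vial_mid, cup_mid from where it was at the start of the episode above 0.025 m).
It fails at once if the cap or the carton is shifted by over 25 mm (distance of any of cap, lancets from where it was at the start of the episode above 0.025 m).
It also fails if it takes over 72 s, if anything falls off the work surface, if the arm or the gripper's body presses on something with over 40 N, if the wrist force passes 120 N, or if a joint passes its speed limit or range.

ROBOT

A 7-joint arm with a two-finger parallel gripper is mounted at the origin on a cart in front of the work surface, level with it; the furniture and walls round the work are solid. World frame = base frame: x ahead of the robot, y to its left, z up, the work surface at z = 0. Lengths are in m, angles in degrees, forces in N, time in s.
With the tool pointing down it reaches from about 0.425 to 0.875 m from the base axis. Payload 4.7 kg.
Tool frame: the origin (TCP) lies midway between the tips of the shut fingers; the grasp point (between the pads) lies 19 mm behind it (env.grip_depth is the distance from the TCP to the grasp point, in m); z points along the fingers, y is the line along which they close (so a half turn about z gives the same grasp; the last joint's range is limited). The gripper opens to 87 mm and grips with 3 to 60 N. Pads are 19 mm wide; open, the fingers measure 117 mm over their backs; the gripper's body (75 mm by 190 mm) begins 51 mm behind the grasp point.
Start: joints at [76.496, 18.392, -4.016, 83.108, 1.295, 78.541, -3.26], TCP at [0.161, -0.63, 0.223] pointing down, gripper open.
Joint ranges: [-163.93, 163.93], [-17.29, 119.83], [-79.2, 71.16], [3.27, 140.29], [-89.18, 269.18], [5.43, 117.66], [-154.24, 154.24]. Speed limits (degrees/s): [147.25, 147.25, 180, 180, 180, 180, 180].

INTERFACE

Orientations are given as [roll, pitch, yaw] about the fixed x, y, z axes, in that order (R = Rz(yaw) Ry(pitch) Rx(roll)).
In Python, from cell import get_obs, optics, env, nets gives the robot as it stands.
- The arm moves only by the shell command python3 -m creep 'ROWS' [FORCE]. ROWS is JSON, a list of rows, each an object of numbers: "wx", "wy", "wz": the turn, a rotation vector about the tool's x, y, z in degrees; "tx", "ty", "tz": the shift along the tool's x, y, z in mm; "gripper": the opening, from -1 (shut) to 1 (fully open). A call has 1 to 5 rows; each row is the pose to reach, as a shift and turn from the pose commanded when the call began, along the tool's axes at that moment; what a row does not reach only later rows make up. A row lasts 1/12 s, in which the tool goes at most 41.7 mm and 7.16 degrees, less where a joint would pass 70% of its speed; a pose out of reach is approached as far as the arm can. A call with a gripper value outside its range is refused whole. The fingers move at their own pace and stop on an object; FORCE is the grip in N (left out, the last holds). Time passes only in rows, so rows that repeat a pose let the fingers close. It gives the time, the measured TCP pose, the force, the opening and the grip force at its end, in the units of the state.
- get_obs(): the state, without advancing time (a new reading comes with each control period).
- optics.read_camera(name): name is "scene" or "side" or "wrist"; returns (picture, depth): 480x640x3 uint8, red, green, blue; 480x640 float32, m along the optical axis (not along the pixel's ray), 0 where there is no reading.
- optics.camera_info(name): a dict with "fovy" (degrees; the focal length in pixels is half the picture's height over the tangent of half this angle, whatever the lens; pixels are square), "cx", "cy" (the principal point, pixels), "k1" (the pictures are not rectified: a ray, as slopes to the right and down, at radius r is drawn at 1 + k1 r^2 times it, then the intrinsics apply), "R" (3x3) and "t" (3): a world point X has camera coordinates R X + t; the wrist camera has in their place "tool_from_camera" (4x4, takes a point from camera to tool coordinates, whose origin is the TCP and whose axes are the flange's). Camera axes: x right, y down, z forward; pixel columns grow to the right and rows downward; lengths in m; the calibration is good to about 2 mm. A picture is of the moment at which its call begins: read the wrist's pose just before it. camera_info takes no time and is no camera call.
- env.sign_off(): hands the job in; it is judged then, once.
Trained networks look in the newest picture that a camera, given by its name, has taken for a name from the list of things; names that differ only in an ending like _2 or _b are one class to them, and where a whole thing is asked for, a point or a joint stands for the part that bears it (a point fixed in the world has none). Each returns a list of dicts, best first, with "confidence" (0 to 1); they miss things now and then, are a little off and sometimes report something else, mostly with a low value. They report only what shows in the picture. A call takes as long as a camera call.
- nets.look_for(query, camera): "point" ([x, y, z] in m, in world coordinates, good to about 4 mm: the middle of the surface that is visible of it).
- nets.place_of(query, camera): "point" ([x, y, z] in m, in world coordinates, good to about 4 mm: a listed point, or the origin of a listed thing).
The state is a dict: "time_s": time; "qpos": joint angles; "joint_velocities": joint speeds; "effort": joint torques, N m; "tool_pos": TCP position; "tool_rot": TCP orientation; "force": force on the tool from outside, world axes, zero at the start; "wrist_torque": the same for the moment, N m; "grip_width": finger opening in m; "grasp_force": force on a finger pad.
Only numpy, scipy, OpenCV 4.12 (cv2) and the standard library are available. Lean on these libraries where they do the work, as an engineer would, in place of code of your own. Each camera call takes 0.05 s, during which the arm holds its last target. There are 200 camera calls.

## Working session

There is one attempt and no reset: what is moved stays moved. The work goes in short steps, Python scripts to look and compute and a shell command to move; the robot and the scene stay as the last step left them, time stands still between calls to the robot, and variables do not carry over. Pictures are saved under pics/ and viewed, at most 10 in all, crops included, and the job is handed in when it is done.

```bash
mkdir -p pics; ls; cat > h.py <<'E'
import numpy as np, cv2
from cell import get_obs, optics, env, nets
from scipy.spatial.transform import Rotation as Ro
np.set_printoptions(precision=4,suppress=True)
def save(cam,name):
    p,d=optics.read_camera(cam); cv2.imwrite(f'pics/{name}.png',p[:,:,::-1]); return p,d
E
python3 - <<'E'
from h import *
o=get_obs();print(o)
for c in ['scene','side']:
    save(c,c)
    for q in ['canister_mid','sample_mid','tray','mixer','valley_0','valley_1','other_mid','vial_mid','cup_mid','cap','lancets','mini_centrifuge']:
        r=nets.place_of(q,c); print(c,q,[(np.array(x['point']),round(x['confidence'],2)) for x in r[:2]])
a=np.hstack([cv2.resize(cv2.imread(f'pics/{c}.png'),(400,300)) for c in ['scene','side']])
cv2.imwrite('pics/both.png',a)
E
```

```text
pics
{'time_s': 0.0, 'qpos': array([76.4942, 18.4405, -4.0171, 83.1756,  1.2964, 78.541 , -3.262 ]), 'joint_velocities': array([ 0.0256,  0.0719,  0.0632, -0.1531,  0.0255, -0.0529, -0.0414]), 'effort': array([  0.0002, -49.1292,  -0.4037, -31.2528,  -0.0636,   0.0437,
         0.0002]), 'tool_pos': array([ 0.1605, -0.6293,  0.2214]), 'tool_rot': array([-179.8882,    0.0067,   14.3154]), 'force': array([ 0.2431, -0.0082,  0.5677]), 'wrist_torque': array([ 0.0006, -0.0164, -0.0791]), 'grasp_force': 0.0, 'grip_width': 0.0869108825150898}
scene canister_mid [(array([0.6212, 0.0531, 0.0741]), 0.85)]
scene sample_mid []
scene tray [(array([0.4454, 0.1396, 0.0002]), 0.62)]
scene mixer [(array([ 0.6421,  0.2318, -0.0003]), 0.81)]
scene valley_0 [(array([0.6133, 0.2382, 0.0612]), 0.84), (array([0.6367, 0.232 , 0.0603]), 0.71)]
scene valley_1 [(array([0.6133, 0.2382, 0.0612]), 0.84), (array([0.6367, 0.232 , 0.0603]), 0.71)]
scene other_mid [(array([0.6677, 0.2395, 0.0634]), 0.79)]
scene vial_mid [(array([0.3413, 0.3074, 0.07  ]), 0.81)]
scene cup_mid [(array([ 0.4485, -0.2152,  0.0364]), 0.94
[... 293 characters left out ...]
 0.0001]), 0.98)]
side mixer [(array([ 0.6386,  0.2322, -0.0011]), 0.75), (array([0.6679, 0.2363, 0.0661]), 0.44)]
side valley_0 [(array([0.6131, 0.2326, 0.0588]), 0.81), (array([0.6411, 0.2303, 0.0629]), 0.76)]
side valley_1 [(array([0.6131, 0.2326, 0.0588]), 0.81), (array([0.6411, 0.2303, 0.0629]), 0.76)]
side other_mid [(array([0.6705, 0.2352, 0.0628]), 0.69), (array([0.5332, 0.0309, 0.0012]), 0.52)]
side vial_mid [(array([0.3428, 0.3092, 0.0683]), 0.91)]
side cup_mid [(array([ 0.4544, -0.217 ,  0.0328]), 0.72)]
side cap [(array([ 0.5325,  0.0335, -0.0025]), 0.77)]
side lancets [(array([ 0.7617,  0.0416, -0.0003]), 0.84), (array([ 0.6411,  0.2322, -0.0037]), 0.31)]
side mini_centrifuge []
```

View pics/both.png

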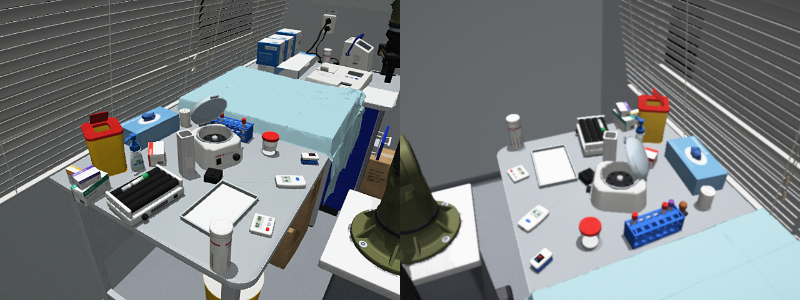

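```bash
python3 - <<'E'
from h import *
# point clouds: yaw of canister top, tray, mixer, centrifuge
for c in ['scene','side']:
    p,d=optics.read_camera(c); i=optics.camera_info(c); f=240/np.tan(np.radians(i['fovy']/2))
    v,u=np.mgrid[:480,:640]
    K=np.array([[f,0,i['cx']],[0,f,i['cy']],[0,0,1]])
    n=cv2.undistortPoints(np.stack([u.ravel(),v.ravel()],1).astype(float)[:,None],K,np.array([i['k1'],0,0,0.]))[:,0]
    X=np.c_[n,np.ones(len(n))]*d.ravel()[:,None]
    W=(X-i['t'])@np.array(i['R']); W=W[d.ravel()>0]
    print(c,'cam pos',-np.array(i['R']).T@i['t'])
    def rect(name,lo,hi):
        m=np.all((W>lo)&(W<hi),1); P=W[m]
        if len(P)<10: print(name,len(P));return
        r=cv2.minAreaRect(P[:,:2].astype(np.float32)); print(name,len(P),np.array(r[0]),np.array(r[1]),round(r[2],1),'z',np.percentile(P[:,2],[5,50,95]))
    rect('can',[.56,0,.13],[.69,.12,.17])
    rect('canall',[.56,0,.03],[.69,.12,.17])
    rect('tray',[.33,.0,.008],[.56,.26,.03])
    rect('mixer',[.53,.1,.05],[.75,.36,.075])
    rect('cap',[.48,-.02,.01],[.58,.08,.05])
    rect('centri',[.4,-.6,.05],[.95,-.05,.3])
    rect('lanc',[.7,-.03,.03],[.83,.1,.07])
E
```

```text
scene cam pos [0.1148 0.7067 0.6103]
can 523 [0.6235 0.0535] [0.0456 0.0509] 58.8 z [0.1316 0.1439 0.1521]
canall 2185 [0.6076 0.031 ] [0.1023 0.0531] 55.5 z [0.0356 0.0871 0.1504]
tray 1890 [0.4358 0.1138] [0.205  0.2682] 12.5 z [0.0089 0.0163 0.0268]
mixer 4361 [0.6395 0.2329] [0.1942 0.1189] 80.5 z [0.0523 0.0595 0.0667]
cap 1033 [0.5271 0.0356] [0.0684 0.1071] 39.1 z [0.0123 0.0255 0.0459]
centri 19667 [ 0.675 -0.325] [0.5499 0.55  ] 0.0 z [0.0581 0.0743 0.2747]
lanc 719 [0.7607 0.0464] [0.0551 0.0901] 40.8 z [0.0341 0.0491 0.0512]
side cam pos [ 0.2619 -0.7192  0.747 ]
can 397 [0.6242 0.0527] [0.0486 0.044 ] 59.3 z [0.1314 0.1434 0.1512]
canall 1045 [0.6092 0.03  ] [0.1026 0.0456] 55.9 z [0.0617 0.119  0.1504]
tray 1217 [0.4347 0.119 ] [0.2069 0.2701] 12.6 z [0.0089 0.0158 0.0261]
mixer 1654 [0.641  0.2312] [0.1971 0.117 ] 80.6 z [0.0525 0.059  0.0667]
cap 483 [0.5182 0.0311] [0.0801 0.0741] 66.0 z [0.0121 0.0236 0.0306]
centri 53113 [ 0.675  -0.3157] [0.5314 0.55  ] 90.0 z [0.0583 0.0616 0.244 ]
lanc 351 [0.7709 0.0342] [0.0623 0.0565] 42.3 z [0.033  0.0475 0.05  ]
```

```bash
cat >> h.py <<'E'
def cloud(c):
    p,d=optics.read_camera(c); i=optics.camera_info(c); f=240/np.tan(np.radians(i['fovy']/2))
    v,u=np.mgrid[:480,:640]
    K=np.array([[f,0,i['cx']],[0,f,i['cy']],[0,0,1]])
    n=cv2.undistortPoints(np.stack([u.ravel(),v.ravel()],1).astype(float)[:,None],K,np.array([i['k1'],0,0,0.]))[:,0]
    X=np.c_[n,np.ones(len(n))]*d.ravel()[:,None]; ok=d.ravel()>0
    if 'R' in i: W=(X-i['t'])@np.array(i['R'])
    else:
        o=get_obs(); T=np.array(i['tool_from_camera']); R=Ro.from_euler('xyz',o['tool_rot'],degrees=True).as_matrix()
        W=(X@T[:3,:3].T+T[:3,3])@R.T+o['tool_pos']
    return W[ok],p.reshape(-1,3)[ok]
E
python3 - <<'E'
from h import *
# top map: col = (0.5-y)*1000*0.8 , row=(0.95-x)*800
H=np.full((600,800),-1.);C=np.zeros((600,800,3),np.uint8)
for c in ['scene','side']:
    W,col=cloud(c)
    m=(W[:,2]>-.05)&(W[:,2]<.3); W=W[m];col=col[m]
    r=((.95-W[:,0])*800).astype(int); k=((.5-W[:,1])*800).astype(int)
    for a,b,z,cc in zip(r,k,W[:,2],col):
        if 1<=a<599 and 1<=b<799:
            s=H[a-1:a+2,b-1:b+2]; q=z>s; s[q]=z; C[a-1:a+2,b-1:b+2][q]=cc[::-1]
for t in np.arange(.2,1,.1): 
    y=int((.95-t)*800); cv2.line(C,(0,y),(800,y),(0,255,255) ,1); cv2.putText(C,f'{t:.1f}',(0,y),0,.4,(0,255,0))
for t in np.arange(-.4,.5,.1):
    x=int((.5-t)*800); cv2.line(C,(x,0),(x,600),(0,255,255),1); cv2.putText(C,f'{t:.1f}',(x,12),0,.4,(0,255,0))
cv2.imwrite('pics/top.png',C)
# tray rim fit
W,col=cloud('side'); 
m=(np.abs(W[:,2]-.0045)<.004)&(np.abs(W[:,0]-.44)<.12)&(np.abs(W[:,1]-.14)<.12)&(col.min(1)>200)
for cam in ['scene','side']:
    W,col=cloud(cam)
    m=(np.abs(W[:,2]-.005)<.005)&(np.abs(W[:,0]-.44)<.12)&(np.abs(W[:,1]-.14)<.12)&(col.min(1)>190)
    print(m.sum(),cv2.minAreaRect(W[m][:,:2].astype(np.float32)))
E
```

```text
6523 ((0.4401417374610901, 0.1402004063129425), (0.2400040626525879, 0.23970286548137665), 0.13617314398288727)
4289 ((0.4399804472923279, 0.13994437456130981), (0.2396961748600006, 0.23994088172912598), 89.99537658691406)
```

View pics/top.png

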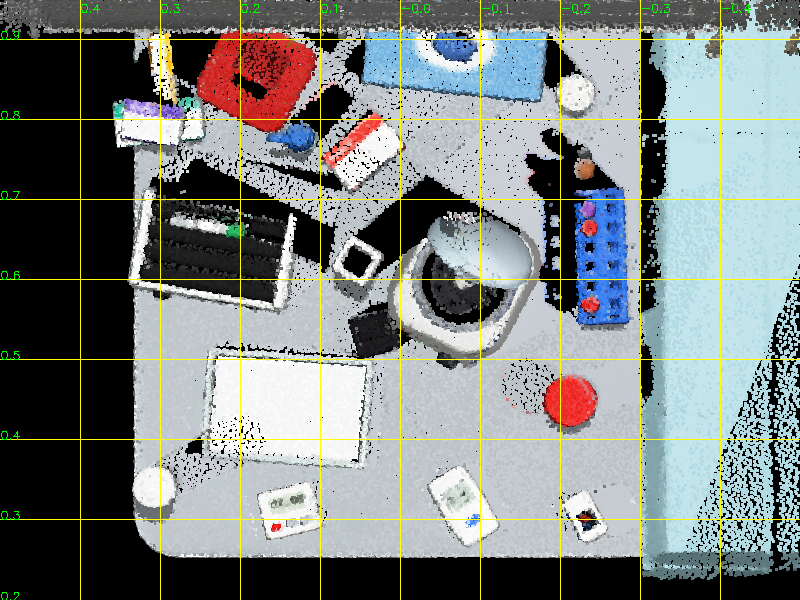

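```bash
cat >> h.py <<'E'
def P(x,y,z,yaw,tilt):
    return np.array([x,y,z]), Ro.from_euler('z',yaw,degrees=True)*Ro.from_matrix(np.diag([1,-1,-1.]))*Ro.from_euler('y',tilt,degrees=True)
def plan(*wps):
    o=get_obs(); p=o['tool_pos']; R=Ro.from_euler('xyz',o['tool_rot'],degrees=True)
    for q,S in wps:
        w=(R.inv()*S).as_rotvec(degrees=True); n=int(np.ceil(max(np.linalg.norm(q-p)/.200,np.linalg.norm(w)/35,.01)))
        p0,R0=p,R
        for k in range(1,n+1):
            a=p0+(q-p0)*k/n; B=R0*Ro.from_rotvec(w*k/n,degrees=True)
            t=R.inv().apply(a-p)*1000; ww=(R.inv()*B).as_rotvec(degrees=True)
            print('t',np.round(t,1),'w',np.round(ww,1)); p,R=a,B
        print('--')
E
python3 - <<'E'
from h import *
plan(P(.30,-.35,.36,14.3,0),P(.46,.13,.33,-31,0),P(.555,.093,.186,-31,50),P(.631,.048,.112,-31,50))
E
```

```text
t [ 102.1 -118.3  -68.7] w [0. 0. 0.]
t [ 102.1 -118.4  -68.7] w [0. 0. 0.]
--
t [  91.2 -141.9   10. ] w [-0.   0.  15.1]
t [  51.1 -160.7   10. ] w [-0.   0.  15.1]
t [   7.5 -168.5   10. ] w [-0.   0.  15.1]
--
t [50.2 -8.6 72. ] w [-0. 25.  0.]
t [15.1 -8.6 86.5] w [-0. 25. -0.]
--
t [  0.1  -0.6 115.2] w [-0.  0. -0.]
--
```

```bash
r='python3 -m creep'
python3 -m creep '[{"tx":102,"ty":-118,"tz":-69,"gripper":0.5},{"tx":102,"ty":-118,"tz":-69,"gripper":0.5},{"tx":102,"ty":-118,"tz":-69,"gripper":0.5},{"tx":102,"ty":-118,"tz":-69,"gripper":0.5},{"tx":102,"ty":-118,"tz":-69,"gripper":0.5}]' 30
python3 -m creep '[{"tx":102,"ty":-118,"tz":-69},{"tx":102,"ty":-118,"tz":-69},{"tx":102,"ty":-118,"tz":-69},{"tx":102,"ty":-118,"tz":-69},{"tx":102,"ty":-118,"tz":-69}]'
python3 -m creep '[{"tx":91,"ty":-142,"tz":10,"wz":15},{"tx":91,"ty":-142,"tz":10,"wz":15},{"tx":91,"ty":-142,"tz":10,"wz":15},{"tx":91,"ty":-142,"tz":10,"wz":15},{"tx":91,"ty":-142,"tz":10,"wz":15}]'
python3 - <<'E'
from h import *
print(get_obs()['qpos'])
plan(P(.46,.13,.33,-31,0),P(.555,.093,.186,-31,50))
E
```

```text
[76.4933 18.3905 -4.0172 83.1083  1.2962 78.541  -3.2618]
t [  95.6 -132.4  -21.5] w [0.  0.  9.1]
t [  73.5 -145.8  -21.5] w [0.  0.  9.1]
t [  49.6 -155.6  -21.5] w [0.  0.  9.1]
t [  24.5 -161.5  -21.5] w [0.  0.  9.1]
t [  -1.2 -163.3  -21.5] w [0.  0.  9.1]
--
t [50.2 -8.6 72. ] w [-0. 25.  0.]
t [15.1 -8.6 86.5] w [ 0. 25. -0.]
--validation failed for argument at $[0]...
validation failed for argument at $[0]...
validation failed for argument at $[0]...
```

```bash
python3 -m creep '[{"wx":0,"wy":0,"wz":0,"tx":102,"ty":-118,"tz":-69,"gripper":0.5}]' 30; echo; python3 -m creep --help 2>&1 | tail -15
```

```text
time_s: 1.73
tool_pos: [0.1712, -0.5984, 0.2339]
tool_rot: [-179.7, 0.3, 13.8]
force: [-0.9, 0.6, -0.6]
grip_width: 0.085
grasp_force: 0.0

invalid input: not JSON, or not a number
```

```bash
python3 -m creep '[{"wx":0,"wy":0,"wz":0,"tx":95,"ty":-110,"tz":-69,"gripper":0.5},{"wx":0,"wy":0,"wz":0,"tx":95,"ty":-110,"tz":-69,"gripper":0.5},{"wx":0,"wy":0,"wz":0,"tx":95,"ty":-110,"tz":-69,"gripper":0.5},{"wx":0,"wy":0,"wz":0,"tx":95,"ty":-110,"tz":-69,"gripper":0.5}]' 
python3 -m creep '[{"wx":0,"wy":0,"wz":0,"tx":95,"ty":-110,"tz":-60,"gripper":0.5},{"wx":0,"wy":0,"wz":0,"tx":95,"ty":-110,"tz":-60,"gripper":0.5},{"wx":0,"wy":0,"wz":0,"tx":95,"ty":-110,"tz":-60,"gripper":0.5},{"wx":0,"wy":0,"wz":0,"tx":95,"ty":-110,"tz":-60,"gripper":0.5}]' 
python3 - <<'E'
from h import *
print(get_obs()['qpos'])
plan(P(.46,.13,.33,-31,0),P(.555,.093,.186,-31,50))
E
```

```text
time_s: 2.07
tool_pos: [0.2439, -0.4634, 0.3098]
tool_rot: [179.9, -0.0, 14.4]
force: [0.4, 0.1, 0.1]
grip_width: 0.0671
grasp_force: 0.0
time_s: 2.4
tool_pos: [0.3091, -0.3326, 0.3702]
tool_rot: [179.9, -0.1, 14.5]
force: [1.1, -0.9, 0.3]
grip_width: 0.0654
grasp_force: 0.0
[ 62.7004  -7.0384 -16.8031  93.9708  -2.0299  92.6421 -29.6166]
t [  87.2 -136.8   13.2] w [ 0.  -0.  15.2]
t [  48.4 -154.8   13.3] w [ 0.  -0.  15.2]
t [   6.3 -162.1   13.3] w [ 0.  -0.  15.2]
--
t [50.2 -8.6 72. ] w [ 0. 25. -0.]
t [15.1 -8.6 86.5] w [ 0. 25. -0.]
--
```

```bash
python3 -m creep '[{"wx":0,"wy":0,"wz":15,"tx":87,"ty":-137,"tz":13,"gripper":0.5},{"wx":0,"wy":0,"wz":15,"tx":87,"ty":-137,"tz":13,"gripper":0.5},{"wx":0,"wy":0,"wz":15,"tx":87,"ty":-137,"tz":13,"gripper":0.5},{"wx":0,"wy":0,"wz":15,"tx":87,"ty":-137,"tz":13,"gripper":0.5}]' 
python3 -m creep '[{"wx":0,"wy":0,"wz":15,"tx":48,"ty":-155,"tz":13,"gripper":0.5},{"wx":0,"wy":0,"wz":15,"tx":48,"ty":-155,"tz":13,"gripper":0.5},{"wx":0,"wy":0,"wz":15,"tx":48,"ty":-155,"tz":13,"gripper":0.5},{"wx":0,"wy":0,"wz":15,"tx":48,"ty":-155,"tz":13,"gripper":0.5}]' 
python3 -m creep '[{"wx":0,"wy":0,"wz":15,"tx":6,"ty":-162,"tz":13,"gripper":0.5},{"wx":0,"wy":0,"wz":15,"tx":6,"ty":-162,"tz":13,"gripper":0.5},{"wx":0,"wy":0,"wz":15,"tx":6,"ty":-162,"tz":13,"gripper":0.5},{"wx":0,"wy":0,"wz":15,"tx":6,"ty":-162,"tz":13,"gripper":0.5}]' 
python3 - <<'E'
from h import *
print(get_obs()['qpos'])
plan(P(.46,.13,.33,-31,0),P(.54,.102,.2,-31,50))
E
```

```text
time_s: 2.73
tool_pos: [0.3582, -0.1792, 0.3555]
tool_rot: [179.9, -0.0, -0.8]
force: [1.6, 0.0, -0.2]
grip_width: 0.0653
grasp_force: 0.0
time_s: 3.07
tool_pos: [0.4064, -0.0295, 0.3429]
tool_rot: [179.9, -0.1, -15.8]
force: [1.7, -0.5, -0.3]
grip_width: 0.0655
grasp_force: 0.0
time_s: 3.4
tool_pos: [0.4535, 0.1168, 0.3307]
tool_rot: [180.0, -0.2, -30.9]
force: [2.0, 0.4, -1.1]
grip_width: 0.065
grasp_force: 0.0
[  50.7302   -8.2838  -60.8376   95.6767   -7.1013   88.3001 -130.5379]
t [ -1.2 -14.6   0.7] w [ 0.  -0.2  0.1]
--
t [41.5 -8.6 65. ] w [ 0. 25.  0.]
t [10.1 -8.6 76.4] w [ 0. 25. -0.]
--
```

```bash
python3 -m creep '[{"wx":0,"wy":25,"wz":0,"tx":40,"ty":-23,"tz":65,"gripper":0.5},{"wx":0,"wy":25,"wz":0,"tx":40,"ty":-23,"tz":65,"gripper":0.5},{"wx":0,"wy":25,"wz":0,"tx":40,"ty":-23,"tz":65,"gripper":0.5},{"wx":0,"wy":25,"wz":0,"tx":40,"ty":-23,"tz":65,"gripper":0.5}]' 
python3 -m creep '[{"wx":0,"wy":25,"wz":0,"tx":10,"ty":-9,"tz":76,"gripper":0.5},{"wx":0,"wy":25,"wz":0,"tx":10,"ty":-9,"tz":76,"gripper":0.5},{"wx":0,"wy":25,"wz":0,"tx":10,"ty":-9,"tz":76,"gripper":0.5},{"wx":0,"wy":25,"wz":0,"tx":10,"ty":-9,"tz":76,"gripper":0.5},{"wx":0,"wy":25,"wz":0,"tx":10,"ty":-9,"tz":76,"gripper":0.5}]' 
python3 - <<'E'
from h import *
print(get_obs()['qpos'])
p,d=save('wrist','w1')
W,col=cloud('wrist')
m=(np.abs(W[:,2]-.15)<.004)&(np.hypot(W[:,0]-.623,W[:,1]-.053)<.045)
print(m.sum()); print(cv2.minAreaRect(W[m][:,:2].astype(np.float32)))
plan(P(.631,.048,.112,-31,50))
E
```

```text
time_s: 3.73
tool_pos: [0.4979, 0.1144, 0.2617]
tool_rot: [179.8, -25.0, -30.6]
force: [-0.4, -0.4, -0.1]
grip_width: 0.0653
grasp_force: 0.0
time_s: 4.15
tool_pos: [0.5788, 0.0663, 0.2248]
tool_rot: [179.0, -42.0, -25.7]
force: [-0.3, 0.6, -1.2]
grip_width: 0.0651
grasp_force: 0.0
[  46.9178  -17.2546  -66.8149  120.9715   24.1447   39.7938 -154.1838]
1513
((0.6233945488929749, 0.055470023304224014), (0.044073451310396194, 0.045217595994472504), 59.66737365722656)
t [-36.4  -7.2 121.3] w [-2.9  7.9  3.6]
--
```

View pics/w1.png

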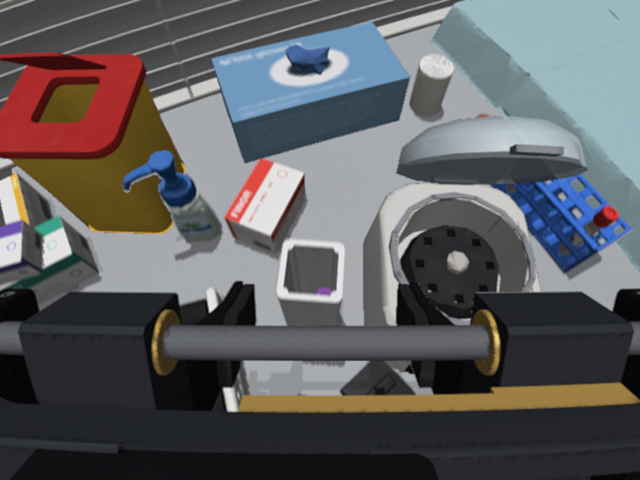

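```bash
for i in 1 2 3 4 5; do python3 -m creep '[{"wx":0,"wy":0,"wz":-36,"tx":0,"ty":0,"tz":0,"gripper":0.5},{"wx":0,"wy":0,"wz":-36,"tx":0,"ty":0,"tz":0,"gripper":0.5},{"wx":0,"wy":0,"wz":-36,"tx":0,"ty":0,"tz":0,"gripper":0.5},{"wx":0,"wy":0,"wz":-36,"tx":0,"ty":0,"tz":0,"gripper":0.5},{"wx":0,"wy":0,"wz":-36,"tx":0,"ty":0,"tz":0,"gripper":0.5}]' | sed -n 2,3p ; done
python3 - <<'E'
from h import *
print(get_obs()['qpos'])
plan(P(.555,.094,.192,149.5,-48))
plan(P(.555,.094,.192,149.5,-48),P(.6313,.050,.113,149.5,-48))
E
```

```text
tool_pos: [0.5796, 0.0685, 0.2266]
tool_rot: [151.5, -32.4, 18.4]
tool_pos: [0.5796, 0.0685, 0.2266]
tool_rot: [139.3, -11.5, 50.1]
tool_pos: [0.5796, 0.0685, 0.2266]
tool_rot: [139.5, 12.3, 77.1]
tool_pos: [0.5796, 0.0685, 0.2266]
tool_rot: [152.3, 33.0, 109.1]
tool_pos: [0.5796, 0.0684, 0.2266]
tool_rot: [-179.8, 42.0, 153.3]
[ 16.9162  -9.0423 -43.2174 121.2234  39.0749  45.6584  12.852 ]
t [48.  11.8  3.3] w [ 2.5 -6.   2.7]
--
t [48.  11.8  3.3] w [ 2.5 -6.   2.7]
--
t [ -0.2   0.8 118.3] w [0. 0. 0.]
--
```

```bash
python3 -m creep '[{"wx":2.5,"wy":-6,"wz":2.7,"tx":48,"ty":12,"tz":3,"gripper":0.5},{"wx":2.5,"wy":-6,"wz":2.7,"tx":48,"ty":12,"tz":3,"gripper":0.5},{"wx":2.5,"wy":-6,"wz":2.7,"tx":48,"ty":12,"tz":3,"gripper":0.5},{"wx":2.5,"wy":-6,"wz":2.7,"tx":48,"ty":12,"tz":3,"gripper":0.5}]'
python3 - <<'E'
from h import *
print(get_obs()['qpos'])
plan(P(.6313,.050,.113,149.5,-48))
E
```

```text
time_s: 6.67
tool_pos: [0.5532, 0.0966, 0.1896]
tool_rot: [179.8, 47.9, 149.4]
force: [-0.1, 0.9, 0.0]
grip_width: 0.0653
grasp_force: 0.0
[ 16.1313  -4.6973 -53.8396 125.9164  55.2051  51.4174 -12.8348]
t [ -4.1  -0.7 118.8] w [ 0.1 -0.1 -0. ]
--
```

```bash
python3 -m creep '[{"wx":0,"wy":0,"wz":0,"tx":-2,"ty":0,"tz":25,"gripper":0.5},{"wx":0,"wy":0,"wz":0,"tx":-4,"ty":-1,"tz":50,"gripper":0.5},{"wx":0,"wy":0,"wz":0,"tx":-4,"ty":-1,"tz":75,"gripper":0.5},{"wx":0,"wy":0,"wz":0,"tx":-4,"ty":-1,"tz":100,"gripper":0.5},{"wx":0,"wy":0,"wz":0,"tx":-4,"ty":-1,"tz":100,"gripper":0.5}]'
python3 -m creep '[{"wx":0,"wy":0,"wz":0,"tx":0,"ty":0,"tz":10,"gripper":0.5},{"wx":0,"wy":0,"wz":0,"tx":0,"ty":0,"tz":19,"gripper":0.5},{"wx":0,"wy":0,"wz":0,"tx":0,"ty":0,"tz":19,"gripper":0.5}]'
python3 -m creep '[{"wx":0,"wy":0,"wz":0,"tx":0,"ty":0,"tz":0,"gripper":-0.2},{"wx":0,"wy":0,"wz":0,"tx":0,"ty":0,"tz":0,"gripper":-0.2},{"wx":0,"wy":0,"wz":0,"tx":0,"ty":0,"tz":0,"gripper":-0.2},{"wx":0,"wy":0,"wz":0,"tx":0,"ty":0,"tz":0,"gripper":-0.2},{"wx":0,"wy":0,"wz":0,"tx":0,"ty":0,"tz":0,"gripper":-0.2}]' 35
python3 - <<'E'
from h import *
o=get_obs();print(o['qpos'],o['tool_rot'])
x,y,z=o['tool_pos']
plan(P(x,y,z+.11,149.5,-48),P(.47,.17,.26,85,-48),)
E
```

```text
time_s: 7.08
tool_pos: [0.6215, 0.0486, 0.1244]
tool_rot: [180.0, 47.8, 148.8]
force: [-0.6, -0.7, 0.1]
grip_width: 0.0655
grasp_force: 0.0
time_s: 7.33
tool_pos: [0.6336, 0.0446, 0.1149]
tool_rot: [179.8, 48.0, 148.9]
force: [0.5, -0.7, -0.2]
grip_width: 0.0653
grasp_force: 0.0
time_s: 7.75
tool_pos: [0.633, 0.0467, 0.1157]
tool_rot: [179.7, 48.1, 149.1]
force: [-0.5, 0.3, 2.2]
grip_width: 0.0439
grasp_force: 34.9
[ 17.8365  12.9158 -48.9894 123.9935  78.0518  50.4113 -25.1014] [179.7116  48.1025 149.0992]
t [-81.9   0.4 -73.5] w [-0.   0.1 -0.3]
--
t [ 55.2  11.8 -86.9] w [24.  -0.  21.6]
t [ 48.9 -44.2 -79.9] w [24.   0.  21.6]
--
```

```bash
python3 -m creep '[{"wx":0,"wy":0,"wz":0,"tx":-20,"ty":0,"tz":-18,"gripper":-0.2},{"wx":0,"wy":0,"wz":0,"tx":-40,"ty":0,"tz":-36,"gripper":-0.2},{"wx":0,"wy":0,"wz":0,"tx":-60,"ty":0,"tz":-54,"gripper":-0.2},{"wx":0,"wy":0,"wz":0,"tx":-82,"ty":0,"tz":-73,"gripper":-0.2},{"wx":0,"wy":0,"wz":0,"tx":-82,"ty":0,"tz":-73,"gripper":-0.2}]'
python3 -m creep '[{"wx":5,"wy":0,"wz":4.5,"tx":11,"ty":2,"tz":-17,"gripper":-0.2},{"wx":10,"wy":0,"wz":9,"tx":22,"ty":4,"tz":-35,"gripper":-0.2},{"wx":15,"wy":0,"wz":13.5,"tx":33,"ty":6,"tz":-52,"gripper":-0.2},{"wx":20,"wy":0,"wz":18,"tx":44,"ty":9,"tz":-70,"gripper":-0.2},{"wx":24,"wy":0,"wz":21.6,"tx":55,"ty":12,"tz":-87,"gripper":-0.2}]'
python3 - <<'E'
from h import *
o=get_obs();print(o['qpos'],o['tool_rot'])
plan(P(.455,.16,.26,85,-48),P(.45,.13,.24,85,-3),P(.44,.09,.20,85,42))
E
```

```text
time_s: 8.17
tool_pos: [0.6357, 0.0472, 0.2319]
tool_rot: [179.3, 48.5, 148.8]
force: [2.0, 0.8, -0.7]
grip_width: 0.0438
grasp_force: 35.0
time_s: 8.58
tool_pos: [0.5508, 0.1091, 0.241]
tool_rot: [179.9, 47.9, 116.6]
force: [0.2, 0.0, -2.1]
grip_width: 0.0438
grasp_force: 35.0
[  5.1521  19.244  -55.379  102.7086  57.8384  93.828  -36.0969] [179.8835  47.9084 116.6439]
t [ 45.2 -62.6 -78.5] w [23.6 -0.1 21.2]
--
t [-2.7 -1.2 18. ] w [ 0.  22.5  0. ]
t [-9.4 -1.2 15.6] w [ 0.  22.5 -0. ]
--
t [-19.3  -3.2  21. ] w [-0.  22.5 -0. ]
t [-25.9  -3.2  12.1] w [-0.  22.5 -0. ]
--
```

```bash
python3 -m creep '[{"wx":5,"wy":0,"wz":4.5,"tx":10,"ty":-13,"tz":-17,"gripper":-0.2},{"wx":10,"wy":0,"wz":9,"tx":19,"ty":-26,"tz":-33,"gripper":-0.2},{"wx":15,"wy":0,"wz":13.5,"tx":29,"ty":-40,"tz":-50,"gripper":-0.2},{"wx":20,"wy":0,"wz":18,"tx":39,"ty":-53,"tz":-66,"gripper":-0.2},{"wx":24,"wy":0,"wz":21.2,"tx":45,"ty":-63,"tz":-78,"gripper":-0.2}]'
python3 - <<'E'
from h import *
o=get_obs();print(o['qpos'],o['tool_rot'])
plan(P(.45,.13,.26,85,-3),P(.44,.09,.22,85,42))
E
```

```text
time_s: 9.0
tool_pos: [0.4545, 0.1596, 0.2592]
tool_rot: [-179.5, 47.9, 85.2]
force: [-0.6, -1.4, -1.5]
grip_width: 0.0438
grasp_force: 35.0
[ -8.1853  28.4372 -48.1407  88.484   42.4039 116.4353 -62.5742] [-179.4786   47.9405   85.194 ]
t [-10.3  -0.9  10.8] w [-0.2 22.5 -0. ]
t [-13.6  -0.9   6.1] w [-0.2 22.5 -0. ]
--
t [-19.3  -3.2  21. ] w [ 0.  22.5 -0. ]
t [-25.9  -3.2  12.1] w [ 0.  22.5 -0. ]
--
```

```bash
python3 -m creep '[{"wx":0,"wy":5.5,"wz":0,"tx":-3,"ty":0,"tz":3,"gripper":-0.2},{"wx":0,"wy":11,"wz":0,"tx":-5,"ty":0,"tz":6,"gripper":-0.2},{"wx":0,"wy":16.5,"wz":0,"tx":-8,"ty":-1,"tz":8,"gripper":-0.2},{"wx":0,"wy":22.5,"wz":0,"tx":-10,"ty":-1,"tz":11,"gripper":-0.2}]' | sed -n 2,3p
python3 -m creep '[{"wx":0,"wy":5.5,"wz":0,"tx":-3,"ty":0,"tz":2,"gripper":-0.2},{"wx":0,"wy":11,"wz":0,"tx":-7,"ty":0,"tz":4,"gripper":-0.2},{"wx":0,"wy":16.5,"wz":0,"tx":-10,"ty":-1,"tz":5,"gripper":-0.2},{"wx":0,"wy":22.5,"wz":0,"tx":-13,"ty":-1,"tz":6,"gripper":-0.2}]'
python3 - <<'E'
from h import *
o=get_obs();print(o['qpos'],o['tool_rot'])
plan(P(.44,.09,.22,85,41))
E
```

```text
tool_pos: [0.4533, 0.1443, 0.2597]
tool_rot: [-179.7, 25.2, 85.2]
time_s: 9.67
tool_pos: [0.451, 0.129, 0.2608]
tool_rot: [-179.9, 2.7, 85.0]
force: [-1.3, 0.5, -2.9]
grip_width: 0.0437
grasp_force: 35.0
[ 29.1362  -3.2211 -47.7828 102.0457   0.0919  81.3147 -23.5826] [-179.8954    2.7469   85.0114]
t [-18.9  -3.7  21.3] w [-0.1 21.9 -0. ]
t [-25.5  -3.8  12.7] w [-0.1 21.9 -0. ]
--
```

```bash
python3 -m creep '[{"wx":0,"wy":5.5,"wz":0,"tx":-5,"ty":-1,"tz":5,"gripper":-0.2},{"wx":0,"wy":11,"wz":0,"tx":-9,"ty":-2,"tz":10,"gripper":-0.2},{"wx":0,"wy":16.5,"wz":0,"tx":-14,"ty":-3,"tz":16,"gripper":-0.2},{"wx":0,"wy":22,"wz":0,"tx":-19,"ty":-4,"tz":21,"gripper":-0.2}]' | sed -n 2,3p
python3 -m creep '[{"wx":0,"wy":5.5,"wz":0,"tx":-6,"ty":-1,"tz":3,"gripper":-0.2},{"wx":0,"wy":11,"wz":0,"tx":-13,"ty":-2,"tz":6,"gripper":-0.2},{"wx":0,"wy":16,"wz":0,"tx":-19,"ty":-3,"tz":10,"gripper":-0.2},{"wx":0,"wy":21,"wz":0,"tx":-25,"ty":-4,"tz":13,"gripper":-0.2},{"wx":0,"wy":21,"wz":0,"tx":-25,"ty":-4,"tz":13,"gripper":-0.2}]'
python3 - <<'E'
from h import *
o=get_obs();print(o['qpos'],o['tool_rot'])
a,b=save('side','s2')
cv2.imwrite('pics/s2c.png',cv2.resize(cv2.imread('pics/s2.png')[130:380,100:420],None,fx=2,fy=2))
W,col=cloud('side'); m=(W[:,2]>.17)&(W[:,2]<.26)&(abs(W[:,0]-.44)<.05)&(W[:,1]>.12)&(W[:,1]<.3)
Q=W[m]; print(len(Q),Q.min(0),Q.max(0))
plan(P(.44,.083,.07,85.4,41))
E
```

```text
tool_pos: [0.4451, 0.1083, 0.2406]
tool_rot: [-179.9, -19.2, 84.9]
time_s: 10.42
tool_pos: [0.4376, 0.0863, 0.2162]
tool_rot: [-179.2, -40.2, 84.0]
force: [-0.2, -0.5, -2.9]
grip_width: 0.0437
grasp_force: 35.0
[ 40.8651  -1.8239 -23.8893 116.933  -40.7596  78.5564  24.8031] [-179.156   -40.1526   84.0093]Traceback (most recent call last):
  File "<stdin>", line 6, in <module>
    return umr_minimum(a, axis, None, out, keepdims, initial, where)
ValueError: zero-size array to reduction operation minimum which has no identity
```

View pics/s2c.png

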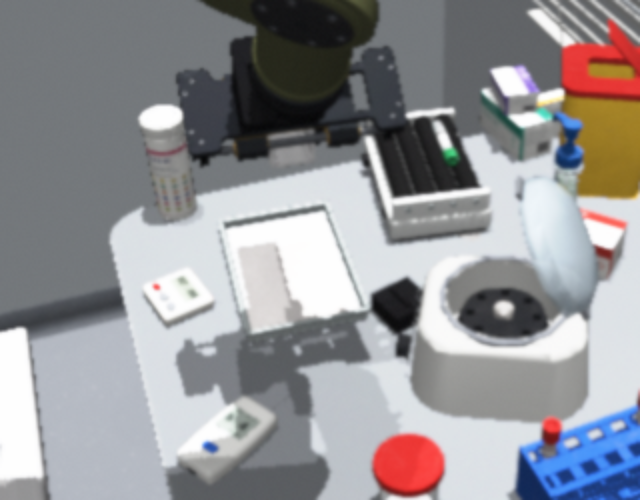

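```bash
python3 - <<'E'
from h import *
W,col=cloud('scene'); m=(W[:,2]>.17)&(W[:,2]<.3)&(abs(W[:,0]-.44)<.06)&(W[:,1]>.14)&(W[:,1]<.27)
Q=W[m]; print(len(Q)); 
for y in np.arange(.14,.26,.02):
    s=Q[(Q[:,1]>y)&(Q[:,1]<y+.02)]
    if len(s): print(round(y,2),len(s),s.min(0),s.max(0))
plan(P(.44,.083,.06,85.4,42))
E
```

```text
1891
0.14 376 [0.42   0.1401 0.2095] [0.4647 0.16   0.2548]
0.16 391 [0.4216 0.16   0.2102] [0.4664 0.18   0.2535]
0.18 411 [0.4234 0.18   0.2086] [0.4685 0.1999 0.252 ]
0.2 713 [0.4252 0.2    0.2049] [0.4712 0.2086 0.2512]
t [-108.9    1.9  117.8] w [ 0.1  2.  -0.4]
--
```

```bash
python3 -m creep '[{"wx":0,"wy":0,"wz":0,"tx":-25,"ty":0,"tz":28,"gripper":-0.2},{"wx":0,"wy":1,"wz":0,"tx":-50,"ty":0,"tz":55,"gripper":-0.2},{"wx":0,"wy":1.5,"wz":0,"tx":-80,"ty":1,"tz":86,"gripper":-0.2},{"wx":0,"wy":1.5,"wz":-0.4,"tx":-109,"ty":2,"tz":118,"gripper":-0.2},{"wx":0,"wy":1.5,"wz":-0.4,"tx":-109,"ty":2,"tz":118,"gripper":-0.2}]'
python3 - <<'E'
from h import *
W,col=cloud('scene'); m=(W[:,2]>.025)&(W[:,2]<.3)&(abs(W[:,0]-.44)<.06)&(W[:,1]>.12)&(W[:,1]<.27)
Q=W[m]; print(len(Q)); 
for y in np.arange(.12,.22,.02):
    s=Q[(Q[:,1]>y)&(Q[:,1]<y+.02)]
    if len(s): print(round(y,2),len(s),s.min(0),s.max(0))
print(get_obs()['tool_rot'])
plan(P(.44,.083,.022,85.4,42))
E
```

```text
time_s: 10.98
tool_pos: [0.4367, 0.0844, 0.0551]
tool_rot: [-179.4, -41.6, 85.1]
force: [-2.0, 1.1, -0.6]
grip_width: 0.0437
grasp_force: 35.0
1731
0.12 305 [0.4164 0.12   0.046 ] [0.4611 0.14   0.0917]
0.14 316 [0.4169 0.14   0.045 ] [0.4643 0.16   0.0913]
0.16 336 [0.4191 0.16   0.0485] [0.4648 0.18   0.091 ]
0.18 666 [0.4201 0.18   0.043 ] [0.468  0.2    0.0909]
0.2 108 [0.4221 0.2    0.047 ] [0.457  0.2026 0.088 ]
[-179.6012  -41.7032   85.1774]
t [-25.3   2.1  25.9] w [-0.3  0.3 -0.2]
--
```

```bash
python3 -m creep '[{"wx":0,"wy":0,"wz":0,"tx":-9,"ty":0,"tz":10,"gripper":-0.2},{"wx":0,"wy":0,"wz":0,"tx":-18,"ty":1,"tz":20,"gripper":-0.2},{"wx":0,"wy":0,"wz":0,"tx":-25,"ty":2,"tz":28,"gripper":-0.2},{"wx":0,"wy":0,"wz":0,"tx":-25,"ty":2,"tz":28,"gripper":-0.2}]'
python3 -m creep '[{"wx":0,"wy":0,"wz":0,"tx":-1,"ty":0,"tz":1,"gripper":-0.2},{"wx":0,"wy":0,"wz":0,"tx":-2,"ty":0,"tz":2,"gripper":-0.2},{"wx":0,"wy":0,"wz":0,"tx":-2.6,"ty":0,"tz":3,"gripper":-0.2},{"wx":0,"wy":0,"wz":0,"tx":-2.6,"ty":0,"tz":3,"gripper":-0.2}]'
```

```text
time_s: 11.37
tool_pos: [0.4437, 0.0827, 0.0235]
tool_rot: [179.8, -41.5, 85.5]
force: [-0.7, -0.1, -1.6]
grip_width: 0.0436
grasp_force: 35.0
time_s: 11.7
tool_pos: [0.443, 0.0823, 0.019]
tool_rot: [179.8, -41.5, 85.4]
force: [-0.6, -0.1, -1.7]
grip_width: 0.0437
grasp_force: 35.0
```

```bash
python3 -m creep '[{"wx":0,"wy":0,"wz":0,"tx":-1.5,"ty":0,"tz":1.6,"gripper":-0.2},{"wx":0,"wy":0,"wz":0,"tx":-3,"ty":0,"tz":3.2,"gripper":-0.2},{"wx":0,"wy":0,"wz":0,"tx":-3,"ty":0,"tz":3.2,"gripper":-0.2}]'
python3 -m creep '[{"wx":0,"wy":0,"wz":0,"tx":-1,"ty":0,"tz":1.1,"gripper":-0.2},{"wx":0,"wy":0,"wz":0,"tx":-2,"ty":0,"tz":2.2,"gripper":-0.2},{"wx":0,"wy":0,"wz":0,"tx":-2,"ty":0,"tz":2.2,"gripper":-0.2}]'
```

```text
time_s: 11.95
tool_pos: [0.4431, 0.0823, 0.0145]
tool_rot: [179.9, -41.6, 85.3]
force: [0.1, -1.2, 2.9]
grip_width: 0.0437
grasp_force: 35.0
time_s: 12.2
tool_pos: [0.4432, 0.0824, 0.0143]
tool_rot: [179.9, -41.9, 85.3]
force: [-8.2, -8.9, 26.4]
grip_width: 0.0437
grasp_force: 35.0
```

```bash
python3 -m creep '[{"wx":0,"wy":0,"wz":0,"tx":1,"ty":0,"tz":-1.5,"gripper":-0.2},{"wx":0,"wy":0,"wz":0,"tx":1,"ty":0,"tz":-1.5,"gripper":0.45},{"wx":0,"wy":0,"wz":0,"tx":1,"ty":0,"tz":-1.5,"gripper":0.45},{"wx":0,"wy":0,"wz":0,"tx":1,"ty":0,"tz":-1.5,"gripper":0.45},{"wx":0,"wy":0,"wz":0,"tx":1,"ty":0,"tz":-1.5,"gripper":0.45}]'
python3 -m creep '[{"wx":0,"wy":0,"wz":0,"tx":0,"ty":0,"tz":-20,"gripper":0.45},{"wx":0,"wy":0,"wz":0,"tx":0,"ty":0,"tz":-50,"gripper":0.45},{"wx":0,"wy":0,"wz":0,"tx":0,"ty":0,"tz":-80,"gripper":0.45},{"wx":0,"wy":0,"wz":0,"tx":0,"ty":0,"tz":-110,"gripper":0.45},{"wx":0,"wy":0,"wz":0,"tx":0,"ty":0,"tz":-110,"gripper":0.45}]'
python3 - <<'E'
from h import *
print(get_obs()['qpos'])
for cam in ['scene','side']:
    W,col=cloud(cam); m=(W[:,2]>.035)&(W[:,2]<.06)&(abs(W[:,0]-.44)<.06)&(W[:,1]>.04)&(W[:,1]<.25)
    Q=W[m]; print(len(Q),np.percentile(Q[:,2],[5,50,95]), cv2.minAreaRect(Q[:,:2].astype(np.float32)))
plan(P(.445,.17,.13,85.4,0))
E
```

```text
time_s: 12.62
tool_pos: [0.4423, 0.0821, 0.0125]
tool_rot: [179.9, -41.6, 85.3]
force: [0.0, -0.9, 0.7]
grip_width: 0.0605
grasp_force: 0.0
time_s: 13.03
tool_pos: [0.4393, 0.0043, 0.0979]
tool_rot: [179.4, -41.3, 85.3]
force: [0.8, -1.3, -0.0]
grip_width: 0.0635
grasp_force: 0.0
[ 45.1542  12.0403 -19.9182 118.9865 -36.9391  70.0965  39.5457]
1749 [0.038  0.0489 0.0508] ((0.4447396397590637, 0.12235277891159058), (0.1537943333387375, 0.046096641570329666), 84.61780548095703)Traceback (most recent call last):
  File "<stdin>", line 5, in <module>
    return _quantile_unchecked(
        a, q, axis, out, overwrite_input, method, keepdims, weights)
    return _ureduce(a,
                    func=_quantile_ureduce_func,
    ...<5 lines>...
                    overwrite_input=overwrite_input,
                    method=method)
    r = func(a, **kwargs)
    result = _quantile(arr,
                       quantiles=q,
    ...<2 lines>...
                       out=out,
                       weights=wgt)
    slices_having_nans = np.isnan(arr[-1, ...])
                                  ~~~^^^^^^^^^
IndexError: index -1 is out of bounds for axis 0 with size 0
```

```bash
python3 - <<'E'
from h import *
plan(P(.43,.04,.16,84.6,-20),P(.447,.147,.13,84.6,0),P(.447,.147,.011,84.6,0))
E
```

```text
t [ 33.   -4.7 -14. ] w [  0.  -30.7   0.3]
t [ 21.1  -4.9 -28.9] w [  0.  -30.7   0.3]
--
t [111.9   6.9  -8.8] w [ 0. 20.  0.]
--
t [  0.   0. 119.] w [0. 0. 0.]
--
```

```bash
python3 - <<'E'
from h import *
plan(P(.435,.05,.15,84.6,20),P(.447,.147,.12,84.6,0),P(.447,.147,.011,84.6,0))
E
```

```text
t [ 67.1  -5.3 -13.7] w [ -0.2 -21.5   0.6]
--
t [81.5  2.8 61.6] w [ -0. -20.   0.]
--
t [  0.   0. 109.] w [0. 0. 0.]
--
```

```bash
python3 -m creep '[{"wx":0,"wy":-5,"wz":0,"tx":15,"ty":-1,"tz":-10,"gripper":0.45},{"wx":0,"wy":-11,"wz":0,"tx":33,"ty":-3,"tz":-13,"gripper":0.45},{"wx":0,"wy":-16,"wz":0.3,"tx":50,"ty":-4,"tz":-13,"gripper":0.45},{"wx":0,"wy":-21.5,"wz":0.6,"tx":67,"ty":-5,"tz":-14,"gripper":0.45}]'
python3 -m creep '[{"wx":0,"wy":-5,"wz":0,"tx":30,"ty":1,"tz":20,"gripper":0.45},{"wx":0,"wy":-10,"wz":0,"tx":55,"ty":2,"tz":40,"gripper":0.45},{"wx":0,"wy":-15,"wz":0,"tx":70,"ty":3,"tz":52,"gripper":0.45},{"wx":0,"wy":-20,"wz":0,"tx":81,"ty":3,"tz":62,"gripper":0.45},{"wx":0,"wy":-20,"wz":0,"tx":81,"ty":3,"tz":62,"gripper":0.45}]'
python3 - <<'E'
from h import *
print(get_obs()['qpos'])
plan(P(.447,.147,.012,84.6,0))
E
```

```text
time_s: 13.47
tool_pos: [0.4337, 0.0516, 0.1493]
tool_rot: [-179.7, -19.8, 84.6]
force: [0.6, 0.4, -0.6]
grip_width: 0.0631
grasp_force: 0.0
time_s: 13.88
tool_pos: [0.4438, 0.1559, 0.1182]
tool_rot: [-179.7, -0.1, 85.6]
force: [0.2, -0.1, 0.5]
grip_width: 0.0634
grasp_force: 0.0
[ 21.0997   3.9097 -44.4031 113.7255   2.7643  63.7666 -28.8948]
t [ -8.9   4.5 106.1] w [-0.4 -0.1  1. ]
--
```

```bash
python3 -m creep '[{"wx":0,"wy":0,"wz":1,"tx":-5,"ty":2,"tz":25,"gripper":0.45},{"wx":0,"wy":0,"wz":1,"tx":-6,"ty":4,"tz":55,"gripper":0.45},{"wx":0,"wy":0,"wz":1,"tx":-6,"ty":4,"tz":85,"gripper":0.45},{"wx":0,"wy":0,"wz":1,"tx":-6,"ty":4,"tz":105,"gripper":0.45},{"wx":0,"wy":0,"wz":1,"tx":-6,"ty":4,"tz":105,"gripper":0.45}]'
python3 -m creep '[{"wx":0,"wy":0,"wz":0,"tx":0,"ty":0,"tz":0,"gripper":-0.2},{"wx":0,"wy":0,"wz":0,"tx":0,"ty":0,"tz":0,"gripper":-0.2},{"wx":0,"wy":0,"wz":0,"tx":0,"ty":0,"tz":0,"gripper":-0.2},{"wx":0,"wy":0,"wz":0,"tx":0,"ty":0,"tz":0,"gripper":-0.2},{"wx":0,"wy":0,"wz":0,"tx":0,"ty":0,"tz":0,"gripper":-0.2}]' 40
python3 - <<'E'
from h import *
o=get_obs();x,y,z=o['tool_pos'];print(o['qpos'])
# canister-frame offset of TCP: mouth at distance along; mouth y ~.047
h=np.array([np.cos(np.radians(85)),np.sin(np.radians(85)),0])
D=(y-.047)/h[1]; dz=z-.026; print('D',D,'dz',dz)
def pose(tau,mouth,clear):  # mouth lower edge xy at given, clear above lining
    t=np.radians(tau); a=h*np.cos(t)+[0,0,np.sin(t)]; n=-h*np.sin(t)+np.array([0,0,np.cos(t)])
    e=np.array([mouth[0],mouth[1],.004+clear])
    p=e+n*.022+a*D+n*dz
    return P(*p,85,tau)
A=pose(0,(.462,.15),.045);B=pose(10,(.462,.165),.02);C=pose(32,(.463,.175),.012)
for q in (A,B,C): print(q[0])
plan(P(x,y,z+.045,85,0),A,B,C)
E
```

```text
time_s: 14.3
tool_pos: [0.4439, 0.1403, 0.0094]
tool_rot: [-179.1, 0.0, 83.9]
force: [-0.7, -0.0, -0.5]
grip_width: 0.0635
grasp_force: 0.0
time_s: 14.72
tool_pos: [0.4504, 0.1412, 0.0159]
tool_rot: [-179.9, -0.1, 83.8]
force: [-0.7, 0.7, 4.4]
grip_width: 0.0438
grasp_force: 39.9
[ 18.7704  13.4274 -42.2343 118.8805  11.3262  51.7051 -36.0058]
D 0.09453041531764451 dz -0.010120520311765836
[0.4702 0.2442 0.0609]
[0.4699 0.2557 0.0521]
[0.4694 0.2486 0.0762]
t [  0.1  -0.1 -45. ] w [-0.1 -0.1 -1.2]
--
t [104.3  10.8  -0. ] w [ 0. -0.  0.]
--
t [11.4 -1.3  8.8] w [ 0. 10.  0.]
--
t [ -2.8   0.1 -24.9] w [ 0. 22. -0.]
--
```

```bash
python3 -m creep '[{"wx":0,"wy":0,"wz":0,"tx":0,"ty":0,"tz":-15,"gripper":-0.2},{"wx":0,"wy":0,"wz":-1.2,"tx":0,"ty":0,"tz":-30,"gripper":-0.2},{"wx":0,"wy":0,"wz":-1.2,"tx":0,"ty":0,"tz":-45,"gripper":-0.2},{"wx":0,"wy":0,"wz":-1.2,"tx":0,"ty":0,"tz":-45,"gripper":-0.2}]'
python3 -m creep '[{"wx":0,"wy":0,"wz":0,"tx":20,"ty":2,"tz":0,"gripper":-0.2},{"wx":0,"wy":0,"wz":0,"tx":45,"ty":4,"tz":0,"gripper":-0.2},{"wx":0,"wy":0,"wz":0,"tx":70,"ty":7,"tz":0,"gripper":-0.2},{"wx":0,"wy":0,"wz":0,"tx":95,"ty":10,"tz":0,"gripper":-0.2},{"wx":0,"wy":0,"wz":0,"tx":104,"ty":11,"tz":0,"gripper":-0.2}]'
python3 -m creep '[{"wx":0,"wy":2,"wz":0,"tx":3,"ty":0,"tz":2,"gripper":-0.2},{"wx":0,"wy":5,"wz":0,"tx":6,"ty":-1,"tz":4,"gripper":-0.2},{"wx":0,"wy":8,"wz":0,"tx":9,"ty":-1,"tz":7,"gripper":-0.2},{"wx":0,"wy":10,"wz":0,"tx":11,"ty":-1,"tz":9,"gripper":-0.2},{"wx":0,"wy":10,"wz":0,"tx":11,"ty":-1,"tz":9,"gripper":-0.2}]'
python3 - <<'E'
from h import *
o=get_obs();print(o['qpos'])
W,col=cloud('scene'); m=(W[:,2]>.012)&(W[:,2]<.2)&(abs(W[:,0]-.46)<.05)&(W[:,1]>.12)&(W[:,1]<.35)
Q=W[m]
for y in np.arange(.12,.34,.02):
    s=Q[(Q[:,1]>y)&(Q[:,1]<y+.02)]
    if len(s): print(round(y,2),len(s),s.min(0),s.max(0))
plan(P(.4694,.2486,.0762,85,32))
E
```

```text
time_s: 15.05
tool_pos: [0.452, 0.1413, 0.0624]
tool_rot: [179.9, -0.1, 84.9]
force: [1.7, 0.1, -1.9]
grip_width: 0.0434
grasp_force: 39.9
time_s: 15.47
tool_pos: [0.4697, 0.2474, 0.0595]
tool_rot: [-179.8, -0.2, 85.1]
force: [-0.5, 1.0, -1.1]
grip_width: 0.0439
grasp_force: 39.9
time_s: 15.88
tool_pos: [0.4691, 0.2515, 0.049]
tool_rot: [-179.6, -10.0, 84.7]
force: [0.2, -0.4, -2.0]
grip_width: 0.0437
grasp_force: 39.9
[ 18.3178  15.8624 -47.7497 113.7588   4.0884  50.2986 -35.5232]
0.2 202 [0.4103 0.2003 0.0312] [0.445  0.22   0.1996]
0.22 411 [0.4101 0.22   0.0142] [0.496  0.2399 0.2   ]
0.24 2302 [0.4101 0.24   0.0122] [0.51 0.26 0.2 ]
0.26 1246 [0.4102 0.26   0.0425] [0.5099 0.28   0.1728]
0.28 415 [0.4165 0.28   0.045 ] [0.4943 0.3    0.1366]
0.3 553 [0.4487 0.3    0.0475] [0.4954 0.31   0.0922]
t [  1.    0.2 -26.8] w [-0.2 22.1 -0.3]
--
```

```bash
python3 -m creep '[{"wx":0,"wy":2,"wz":0,"tx":0,"ty":0,"tz":-2,"gripper":-0.2},{"wx":0,"wy":4,"wz":0,"tx":0,"ty":0,"tz":-4.5,"gripper":-0.2},{"wx":0,"wy":6.5,"wz":0,"tx":0,"ty":0,"tz":-7.5,"gripper":-0.2},{"wx":0,"wy":9,"wz":0,"tx":0,"ty":0,"tz":-10.5,"gripper":-0.2},{"wx":0,"wy":11,"wz":0,"tx":0,"ty":0,"tz":-13,"gripper":-0.2}]'
python3 -m creep '[{"wx":0,"wy":2,"wz":0,"tx":0,"ty":0,"tz":-2,"gripper":-0.2},{"wx":0,"wy":4,"wz":0,"tx":0,"ty":0,"tz":-4.5,"gripper":-0.2},{"wx":0,"wy":6.5,"wz":0,"tx":0,"ty":0,"tz":-7.5,"gripper":-0.2},{"wx":0,"wy":9,"wz":0,"tx":0,"ty":0,"tz":-10.5,"gripper":-0.2},{"wx":0,"wy":11,"wz":0,"tx":0,"ty":0,"tz":-13,"gripper":-0.2}]'
python3 - <<'E'
from h import *
o=get_obs();print(o['qpos'])
for c in ['side','scene']:
    save(c,c+'3'); print([(np.array(x['point']),x['confidence']) for x in nets.place_of('sample_mid',c)],[(np.array(x['point']),x['confidence']) for x in nets.place_of('canister_mid',c)])
a=cv2.imread('pics/side3.png')[180:340,130:330]; b=cv2.imread('pics/scene3.png')[180:380,230:480]
cv2.imwrite('pics/p3.png',np.hstack([cv2.resize(a,(400,320)),cv2.resize(b,(400,320))]))
E
```

```text
time_s: 16.35
tool_pos: [0.4695, 0.2521, 0.0636]
tool_rot: [-179.8, -21.1, 84.9]
force: [0.1, -0.6, -1.4]
grip_width: 0.0436
grasp_force: 39.9
time_s: 16.77
tool_pos: [0.4692, 0.2473, 0.0757]
tool_rot: [-179.8, -32.1, 84.9]
force: [0.9, -0.0, -1.7]
grip_width: 0.0436
grasp_force: 39.9
[ 43.6136  14.509  -57.2739 120.4891 -26.5738  45.0556   1.0341]
[(array([0.4575, 0.1489, 0.0283]), 0.63), (array([0.7631, 0.0412, 0.0008]), 0.15)] [(array([0.4689, 0.2298, 0.0687]), 0.79)]
[(array([0.4541, 0.1422, 0.021 ]), 0.57)] [(array([0.4688, 0.2217, 0.071 ]), 0.94), (array([0.6379, 0.2306, 0.0597]), 0.71)]
```

View pics/p3.png

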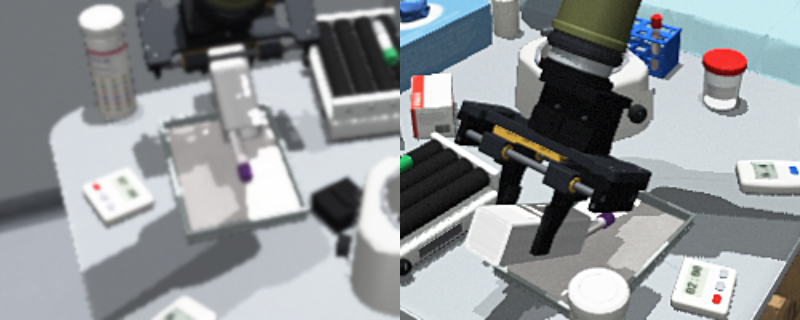

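```bash
python3 -m creep '[{"wx":0,"wy":0,"wz":0,"tx":8,"ty":0,"tz":0,"gripper":-0.2},{"wx":0,"wy":0,"wz":0,"tx":17,"ty":2,"tz":0,"gripper":-0.2},{"wx":0,"wy":0,"wz":0,"tx":26,"ty":4,"tz":0,"gripper":-0.2},{"wx":0,"wy":0,"wz":0,"tx":34,"ty":6,"tz":0,"gripper":-0.2},{"wx":0,"wy":0,"wz":0,"tx":40,"ty":6,"tz":0,"gripper":-0.2}]'
python3 - <<'E'
from h import *
o=get_obs();print(o['qpos'])
for c in ['side','scene']:
    save(c,c+'4'); print([(np.array(x['point']),x['confidence']) for x in nets.place_of('sample_mid',c)],[(np.array(x['point']),x['confidence']) for x in nets.place_of('canister_mid',c)])
a=cv2.imread('pics/side4.png')[180:340,130:330]; b=cv2.imread('pics/scene4.png')[180:380,230:480]
cv2.imwrite('pics/p4.png',np.hstack([cv2.resize(a,(400,320)),cv2.resize(b,(400,320))]))
E
```

```text
time_s: 17.48
tool_pos: [0.479, 0.2825, 0.098]
tool_rot: [-179.8, -32.1, 84.9]
force: [-0.2, 0.3, -1.8]
grip_width: 0.0435
grasp_force: 39.9
[ 39.6823  14.1573 -57.7067 117.6659 -25.4712  45.531   -4.4356]
[(array([0.4621, 0.1446, 0.0124]), 0.44)] [(array([0.4803, 0.2627, 0.0941]), 0.73)]
[(array([0.4641, 0.1442, 0.0114]), 0.53)] [(array([0.4773, 0.2619, 0.0947]), 0.89), (array([0.6108, 0.2333, 0.0595]), 0.37)]
```

View pics/p4.png

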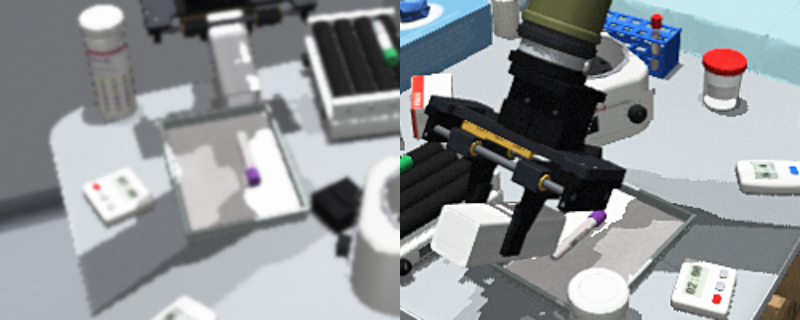

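```bash
python3 - <<'E'
from h import *
plan(P(.48,.25,.22,85,8),P(.45,.12,.24,55,0),P(.44,-.018,.20,-8,0))
E
```

```text
t [  40.1    4.  -120.8] w [ -0.2 -24.   -0.2]
--
t [-128.1  -18.6  -38.2] w [-2.1 -7.8 30. ]
--
t [-59.4  35.5  20. ] w [ 0.  -0.  31.5]
t [-32.1  61.3  20. ] w [ 0.  -0.  31.5]
--
```

```bash
python3 -m creep '[{"wx":0,"wy":-2,"wz":0,"tx":12,"ty":1,"tz":-28,"gripper":-0.2},{"wx":0,"wy":-8,"wz":0,"tx":22,"ty":2,"tz":-58,"gripper":-0.2},{"wx":0,"wy":-15,"wz":0,"tx":32,"ty":3,"tz":-90,"gripper":-0.2},{"wx":0,"wy":-21,"wz":0,"tx":40,"ty":4,"tz":-121,"gripper":-0.2},{"wx":0,"wy":-24,"wz":0,"tx":40,"ty":4,"tz":-121,"gripper":-0.2}]'
python3 -m creep '[{"wx":0,"wy":-2,"wz":6,"tx":-26,"ty":-4,"tz":-8,"gripper":-0.2},{"wx":0,"wy":-4,"wz":12,"tx":-52,"ty":-8,"tz":-16,"gripper":-0.2},{"wx":-1,"wy":-6,"wz":18,"tx":-78,"ty":-12,"tz":-24,"gripper":-0.2},{"wx":-2,"wy":-7,"wz":24,"tx":-104,"ty":-16,"tz":-32,"gripper":-0.2},{"wx":-2,"wy":-8,"wz":30,"tx":-128,"ty":-19,"tz":-38,"gripper":-0.2}]'
python3 - <<'E'
from h import *
print(get_obs()['qpos'])
plan(P(.44,-.018,.20,-8,0))
E
```

```text
time_s: 18.2
tool_pos: [0.4841, 0.2519, 0.2282]
tool_rot: [179.5, -8.0, 85.0]
force: [0.6, 2.1, -2.1]
grip_width: 0.0439
grasp_force: 39.9
time_s: 18.62
tool_pos: [0.4486, 0.1195, 0.2405]
tool_rot: [-179.8, 0.3, 54.6]
force: [0.6, -0.3, -2.6]
grip_width: 0.0437
grasp_force: 39.8
[ 36.3308  -4.4331 -51.2465 104.8798  -3.4883  78.3314 -49.4518]
t [-58.4  36.4  20.4] w [-0.   0.2 31.3]
t [-31.1  61.5  20.3] w [-0.   0.2 31.3]
--
```

```bash
python3 -m creep '[{"wx":0,"wy":0,"wz":6,"tx":-12,"ty":7,"tz":4,"gripper":-0.2},{"wx":0,"wy":0,"wz":12,"tx":-24,"ty":14,"tz":8,"gripper":-0.2},{"wx":0,"wy":0,"wz":18,"tx":-36,"ty":22,"tz":12,"gripper":-0.2},{"wx":0,"wy":0,"wz":25,"tx":-48,"ty":30,"tz":16,"gripper":-0.2},{"wx":0,"wy":0,"wz":31,"tx":-58,"ty":36,"tz":20,"gripper":-0.2}]'
python3 -m creep '[{"wx":0,"wy":0,"wz":6,"tx":-6,"ty":12,"tz":4,"gripper":-0.2},{"wx":0,"wy":0,"wz":12,"tx":-12,"ty":24,"tz":8,"gripper":-0.2},{"wx":0,"wy":0,"wz":18,"tx":-18,"ty":36,"tz":12,"gripper":-0.2},{"wx":0,"wy":0,"wz":25,"tx":-25,"ty":48,"tz":16,"gripper":-0.2},{"wx":0,"wy":0,"wz":31,"tx":-31,"ty":61,"tz":20,"gripper":-0.2}]'
python3 - <<'E'
from h import *
print(get_obs()['qpos'])
W,c=np.concatenate([cloud(k)[0] for k in('scene','side')]),0
m=(W[:,2]>.06)&(W[:,2]<.1)&(W[:,0]<.56)&(W[:,1]<.06)&(W[:,1]>-.15)&(W[:,0]>.47); Q=W[m]
for y in np.arange(-.14,.06,.02):
    s=Q[(Q[:,1]>y)&(Q[:,1]<y+.02)]
    if len(s): print(round(y,2),s[:,0].min())
plan(P(.44,-.018,.05,-8,0))
E
```

```text
time_s: 19.03
tool_pos: [0.4453, 0.0507, 0.2199]
tool_rot: [-179.9, 0.4, 23.5]
force: [0.6, 0.7, -1.9]
grip_width: 0.0437
grasp_force: 39.8
time_s: 19.45
tool_pos: [0.4413, -0.0169, 0.1999]
tool_rot: [179.9, 0.4, -7.5]
force: [0.3, 0.1, -1.5]
grip_width: 0.0436
grasp_force: 39.8
[ 47.7189  -6.2943 -45.3576 111.0979  -4.6011  73.8109 -93.6096]
-0.14 0.522404221480358
-0.12 0.5086962086726111
-0.1 0.4934901135984449
-0.08 0.5007991108579359
-0.06 0.49771627628188464
-0.04 0.5212141579300672
-0.02 0.5306929549060674
0.0 0.5418970572237795
t [  0.4  -1.1 149.4] w [0.1 0.5 0.6]
--
```

```bash
python3 -m creep '[{"wx":0,"wy":0.3,"wz":0.5,"tx":-3,"ty":-1,"tz":35,"gripper":-0.2},{"wx":0,"wy":0.3,"wz":0.5,"tx":-6,"ty":-1,"tz":70,"gripper":-0.2},{"wx":0,"wy":0.3,"wz":0.5,"tx":-8,"ty":-1,"tz":105,"gripper":-0.2},{"wx":0,"wy":0.3,"wz":0.5,"tx":-8,"ty":-1,"tz":140,"gripper":-0.2},{"wx":0,"wy":0.3,"wz":0.5,"tx":-8,"ty":-1,"tz":160,"gripper":-0.2}]'
python3 -m creep '[{"wx":0,"wy":0,"wz":0,"tx":0,"ty":0,"tz":8,"gripper":-0.2},{"wx":0,"wy":0,"wz":0,"tx":0,"ty":0,"tz":15,"gripper":-0.2},{"wx":0,"wy":0,"wz":0,"tx":0,"ty":0,"tz":19,"gripper":-0.2},{"wx":0,"wy":0,"wz":0,"tx":0,"ty":0,"tz":19,"gripper":-0.2}]'
python3 - <<'E'
from h import *
W,c=np.concatenate([cloud(k)[0] for k in('scene','side')]),0
m=(W[:,2]>.02)&(W[:,2]<.08)&(W[:,0]<.42)&(abs(W[:,1]+.01)<.03)&(W[:,0]>.34); Q=W[m]
print(len(Q))
for x in np.arange(.34,.42,.02):
    s=Q[(Q[:,0]>x)&(Q[:,0]<x+.02)]
    if len(s): print(round(x,2),s.min(0),s.max(0))
E
```

```text
time_s: 19.97
tool_pos: [0.4305, -0.0134, 0.0375]
tool_rot: [179.9, 0.3, -7.4]
force: [-0.3, -0.8, -0.4]
grip_width: 0.044
grasp_force: 39.9
time_s: 20.3
tool_pos: [0.4337, -0.0143, 0.022]
tool_rot: [179.9, 0.0, -7.6]
force: [-0.1, -0.1, -2.0]
grip_width: 0.0438
grasp_force: 39.9
2073
0.34 [ 0.3401 -0.0299  0.02  ] [0.36   0.0199 0.0577]
0.36 [ 0.36   -0.0328  0.0204] [0.38   0.0194 0.0579]
0.38 [ 0.38   -0.0349  0.02  ] [0.4    0.016  0.0586]
0.4 [ 0.4    -0.0398  0.02  ] [0.42   0.0152 0.0765]
```

```bash
python3 -m creep '[{"wx":0,"wy":0,"wz":0,"tx":0,"ty":0,"tz":4,"gripper":-0.2},{"wx":0,"wy":0,"wz":0,"tx":0,"ty":0,"tz":8,"gripper":-0.2},{"wx":0,"wy":0,"wz":0,"tx":0,"ty":0,"tz":8,"gripper":-0.2},{"wx":0,"wy":0,"wz":0,"tx":0,"ty":0,"tz":8,"gripper":-0.2}]'
python3 -m creep '[{"wx":0,"wy":0,"wz":0,"tx":0,"ty":0,"tz":1,"gripper":-0.2},{"wx":0,"wy":0,"wz":0,"tx":0,"ty":0,"tz":2,"gripper":-0.2},{"wx":0,"wy":0,"wz":0,"tx":0,"ty":0,"tz":2,"gripper":-0.2}]'
```

```text
time_s: 20.73
tool_pos: [0.4328, -0.0145, 0.0135]
tool_rot: [179.9, 0.1, -7.6]
force: [-0.2, 0.5, -2.0]
grip_width: 0.0437
grasp_force: 39.9
time_s: 20.98
tool_pos: [0.4332, -0.0145, 0.0119]
tool_rot: [179.9, 0.1, -7.6]
force: [-1.5, -0.2, 3.2]
grip_width: 0.0436
grasp_force: 39.9
```

```bash
python3 -m creep '[{"wx":0,"wy":0,"wz":0,"tx":0,"ty":0,"tz":0,"gripper":0.35},{"wx":0,"wy":0,"wz":0,"tx":0,"ty":0,"tz":0,"gripper":0.35},{"wx":0,"wy":0,"wz":0,"tx":0,"ty":0,"tz":0,"gripper":0.35},{"wx":0,"wy":0,"wz":0,"tx":0,"ty":0,"tz":0,"gripper":0.35}]'
python3 -m creep '[{"wx":0,"wy":0,"wz":0,"tx":0,"ty":0,"tz":-20,"gripper":0.35},{"wx":0,"wy":0,"wz":0,"tx":0,"ty":0,"tz":-60,"gripper":0.35},{"wx":0,"wy":0,"wz":0,"tx":0,"ty":0,"tz":-100,"gripper":0.35},{"wx":0,"wy":0,"wz":0,"tx":0,"ty":0,"tz":-140,"gripper":0},{"wx":0,"wy":0,"wz":0,"tx":0,"ty":0,"tz":-160,"gripper":0}]'
python3 - <<'E'
from h import *
W,col=cloud('scene'); m=(W[:,2]>.025)&(W[:,2]<.06)&(abs(W[:,0]-.42)<.09)&(W[:,1]>-.06)&(W[:,1]<.035)
Q=W[m]; print(len(Q),np.percentile(Q[:,2],[50,95]), cv2.minAreaRect(Q[:,:2].astype(np.float32)))
for cam in ['scene','side']:
    W,col=cloud(cam)
    m=(W[:,2]>.0095)&(W[:,2]<.03)&(abs(W[:,0]-.46)<.04)&(abs(W[:,1]-.144)<.06)
    Q=W[m]; print(cam,len(Q),Q.mean(0),Q.max(0),cv2.minAreaRect(Q[:,:2].astype(np.float32)))
    print([(np.array(x['point']),x['confidence']) for x in nets.place_of('sample_mid',cam)])
    print([(np.array(x['point']),x['confidence']) for x in nets.place_of('valley_1',cam)])
print(get_obs()['qpos'])
E
```

```text
time_s: 21.32
tool_pos: [0.4331, -0.0145, 0.0116]
tool_rot: [179.9, 0.1, -7.6]
force: [0.2, 0.4, -0.1]
grip_width: 0.0573
grasp_force: 0.0
time_s: 21.73
tool_pos: [0.4354, -0.014, 0.1762]
tool_rot: [179.8, -0.3, -7.6]
force: [1.1, -0.5, 0.2]
grip_width: 0.0516
grasp_force: 0.0
1722 [0.0446 0.0473] ((0.4229297935962677, -0.017478875815868378), (0.1731448471546173, 0.08669666200876236), 0.6716861128807068)
scene 382 [0.4688 0.1401 0.0166] [0.5    0.1902 0.0235] ((0.4785069525241852, 0.137295663356781), (0.10516580194234848, 0.04537182301282883), 88.23172760009766)
[(array([0.467 , 0.1473, 0.0113]), 0.57)]
[(array([0.6391, 0.2304, 0.0603]), 0.88), (array([0.6675, 0.229 , 0.0598]), 0.85), (array([0.6138, 0.2392, 0.0582]), 0.83)]
side 116 [0.4672 0.1201 0.0162] [0.4998 0.1814 0.0232] ((0.4671652913093567, 0.12798923254013062), (0.03784608840942383, 0.1009003147482872), 19.73753547668457)
[(array([0.4689, 0.146 , 0.0105]), 0.57)]
[(array([0.6111, 0.2338, 0.0636]), 0.85), (array([0.645 , 0.2319, 0.0603]), 0.72), (array([0.6655, 0.2233, 0.0635]), 0.7)]
[ 49.1025  -6.5341 -47.1351 114.6434  -5.0291  70.1273 -93.6852]
```

```bash
python3 - <<'E'
from h import *
plan(P(.45,.14,.21,85,0))
E
```

```text
t [ -0.9 -51.7 -13.4] w [ -0.    0.1 -30.9]
t [ 25.8 -44.8 -13.4] w [ -0.    0.1 -30.9]
t [ 45.1 -25.2 -13.4] w [ -0.    0.1 -30.9]
--
```

```bash
python3 -m creep '[{"wx":0,"wy":0,"wz":-31,"tx":-1,"ty":-52,"tz":-13,"gripper":0},{"wx":0,"wy":0,"wz":-31,"tx":-1,"ty":-52,"tz":-13,"gripper":0},{"wx":0,"wy":0,"wz":-31,"tx":-1,"ty":-52,"tz":-13,"gripper":0},{"wx":0,"wy":0,"wz":-31,"tx":-1,"ty":-52,"tz":-13,"gripper":0},{"wx":0,"wy":0,"wz":-31,"tx":-1,"ty":-52,"tz":-13,"gripper":0}]'|sed -n 2,3p
python3 -m creep '[{"wx":0,"wy":0,"wz":-31,"tx":26,"ty":-45,"tz":-13,"gripper":0},{"wx":0,"wy":0,"wz":-31,"tx":26,"ty":-45,"tz":-13,"gripper":0},{"wx":0,"wy":0,"wz":-31,"tx":26,"ty":-45,"tz":-13,"gripper":0},{"wx":0,"wy":0,"wz":-31,"tx":26,"ty":-45,"tz":-13,"gripper":0},{"wx":0,"wy":0,"wz":-31,"tx":26,"ty":-45,"tz":-13,"gripper":0}]'|sed -n 2,3p
python3 -m creep '[{"wx":0,"wy":0,"wz":-31,"tx":45,"ty":-25,"tz":-13,"gripper":0},{"wx":0,"wy":0,"wz":-31,"tx":45,"ty":-25,"tz":-13,"gripper":0},{"wx":0,"wy":0,"wz":-31,"tx":45,"ty":-25,"tz":-13,"gripper":0},{"wx":0,"wy":0,"wz":-31,"tx":45,"ty":-25,"tz":-13,"gripper":0},{"wx":0,"wy":0,"wz":-31,"tx":45,"ty":-25,"tz":-13,"gripper":0},{"wx":0,"wy":0,"wz":-31,"tx":45,"ty":-25,"tz":-13,"gripper":0}]'|sed -n 2,3p
python3 - <<'E'
from h import *
print(get_obs()['tool_pos'],get_obs()['tool_rot'],get_obs()['qpos'])
save('wrist','w5')
print([(np.array(x['point']),x['confidence']) for x in nets.place_of('sample_mid','wrist')])
E
```

```text
tool_pos: [0.4382, 0.038, 0.1831]
tool_rot: [-179.9, 0.2, 23.8]
tool_pos: [0.4442, 0.0896, 0.1959]
tool_rot: [-179.8, 0.2, 54.8]
[0.4442 0.0896 0.1959] [-179.8337    0.1887   54.819 ] [ 39.1703  -4.4923 -50.8783 110.0888  -3.6342  73.0333 -45.7259]
[(array([0.4637, 0.1467, 0.0124]), 0.69)]validation failed for argument at $...
```

View pics/w5.png

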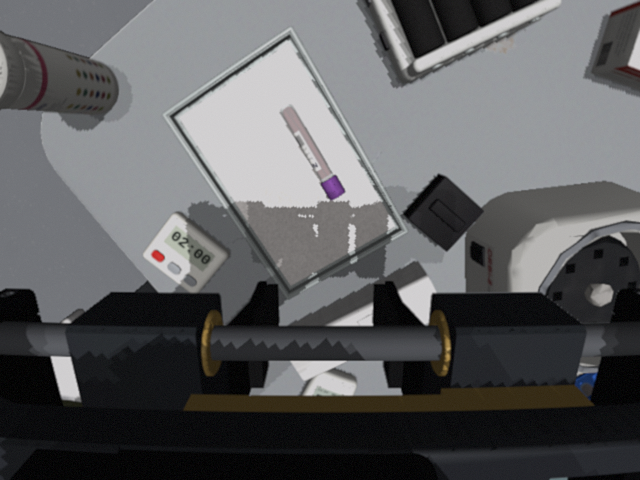

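```bash
cat >> h.py <<'E'
def ray(u,v,zp):
    i=optics.camera_info('wrist'); f=240/np.tan(np.radians(i['fovy']/2)); K=np.array([[f,0,i['cx']],[0,f,i['cy']],[0,0,1]])
    n=cv2.undistortPoints(np.array([[[u,v]]],float),K,np.array([i['k1'],0,0,0.]))[0,0]
    o=get_obs(); T=np.array(i['tool_from_camera']); R=Ro.from_euler('xyz',o['tool_rot'],degrees=True).as_matrix()
    c=R@T[:3,3]+o['tool_pos']; d=R@T[:3,:3]@np.r_[n,1]; return c+d*(zp-c[2])/d[2]
E
python3 - <<'E'
from h import *
a,b=ray(288,108,.012),ray(336.5,195,.013)
print(a,b,np.linalg.norm(a-b),(a+b)/2, np.degrees(np.arctan2(*(a-b)[1::-1])))
plan(P(.45,.14,.12,85,0))
E
```

```text
[0.4733 0.1869 0.012 ] [0.4638 0.1011 0.013 ] 0.08628742949351012 [0.4685 0.144  0.0125] 83.69199698010361
t [ 44.8 -24.6  76. ] w [ -0.2   0.1 -30.6]
--
```

```bash
python3 -m creep '[{"wx":0,"wy":0,"wz":-31,"tx":45,"ty":-25,"tz":50,"gripper":-0.4},{"wx":0,"wy":0,"wz":-31,"tx":45,"ty":-25,"tz":50,"gripper":-0.4},{"wx":0,"wy":0,"wz":-31,"tx":45,"ty":-25,"tz":50,"gripper":-0.4},{"wx":0,"wy":0,"wz":-31,"tx":45,"ty":-25,"tz":50,"gripper":-0.4},{"wx":0,"wy":0,"wz":-31,"tx":45,"ty":-25,"tz":50,"gripper":-0.4}]'
python3 - <<'E'
from h import *
p,d=save('wrist','w6')
# purple cap + tube contour in region: print wrist-net and colour centroid of purple
hsv=cv2.cvtColor(p,cv2.COLOR_RGB2HSV); m=(hsv[...,0]>125)&(hsv[...,0]<165)&(hsv[...,1]>100)
v,u=np.nonzero(m); print(len(u),u.mean(),v.mean(),u.min(),u.max(),v.min(),v.max())
print(ray(u.mean(),v.mean(),.013))
W,c=cloud('wrist'); s=(W[:,2]>.0095)&(W[:,2]<.03)&(abs(W[:,0]-.468)<.025)&(abs(W[:,1]-.144)<.055); Q=W[s].astype(np.float32)
print(len(Q),cv2.minAreaRect(Q[:,:2]),np.percentile(Q[:,2],[50,95]))
print([(np.array(x['point']),x['confidence']) for x in nets.place_of('sample_mid','wrist')],get_obs()['tool_pos'])
E
```

```text
time_s: 23.43
tool_pos: [0.4498, 0.1407, 0.1458]
tool_rot: [-179.7, 0.1, 85.7]
force: [0.4, -0.0, 0.0]
grip_width: 0.0271
grasp_force: 0.0
3920 288.8599489795918 390.3201530612245 0 639 0 479
[ 0.4046 -0.0056  0.013 ]Traceback (most recent call last):
  File "<stdin>", line 8, in <module>
cv2.error: OpenCV(4.12.0) /io/opencv/modules/imgproc/src/convhull.cpp:143: error: (-215:Assertion failed) total >= 0 && (depth == CV_32F || depth == CV_32S) in function 'convexHull'
```

View pics/w6.png

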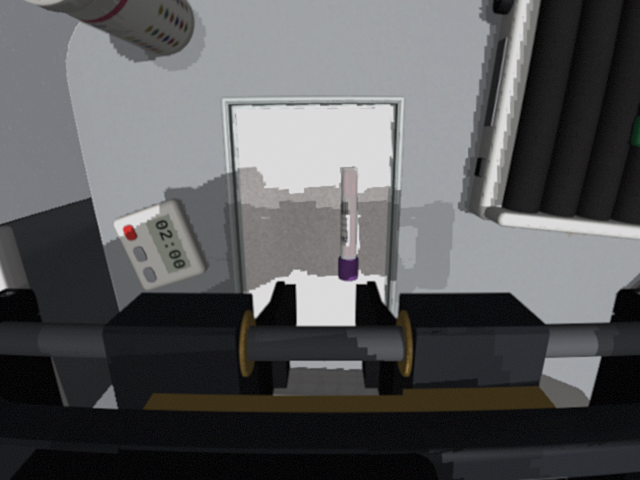

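```bash
python3 - <<'E'
from h import *
a,b=ray(348.5,166.5,.012),ray(347.5,280,.013)
print(a,b,np.linalg.norm(a-b),(a+b)/2, np.degrees(np.arctan2(*(a-b)[1::-1])))
print(ray(393,190,.004),ray(235,190,.004))
m=(a+b)/2
plan(P(m[0],m[1],.05,84.6,0))
E
```

```text
[0.4712 0.1898 0.012 ] [0.4643 0.098  0.013 ] 0.09213301598581729 [0.4678 0.1439 0.0125] 85.72610936203456
[0.5057 0.1679 0.004 ] [0.3802 0.1781 0.004 ]
t [ 5.2 17.5 96.3] w [-0.2  0.1  0.7]
--
```

```bash
python3 -m creep '[{"wx":0,"wy":0,"wz":0.3,"tx":5,"ty":17.5,"tz":30,"gripper":-0.4},{"wx":0,"wy":0,"wz":0.3,"tx":5,"ty":17.5,"tz":60,"gripper":-0.4},{"wx":0,"wy":0,"wz":0.3,"tx":5,"ty":17.5,"tz":90,"gripper":-0.4},{"wx":0,"wy":0,"wz":0.3,"tx":5,"ty":17.5,"tz":110,"gripper":-0.4},{"wx":0,"wy":0,"wz":0.3,"tx":5,"ty":17.5,"tz":110,"gripper":-0.4}]'
python3 -m creep '[{"wx":0,"wy":0,"wz":0,"tx":0,"ty":0,"tz":12,"gripper":-0.4},{"wx":0,"wy":0,"wz":0,"tx":0,"ty":0,"tz":24,"gripper":-0.4},{"wx":0,"wy":0,"wz":0,"tx":0,"ty":0,"tz":24,"gripper":-0.4}]'
```

```text
time_s: 23.95
tool_pos: [0.4648, 0.1425, 0.033]
tool_rot: [-179.4, 0.2, 85.0]
force: [-0.6, -0.5, 0.6]
grip_width: 0.0261
grasp_force: 0.0
time_s: 24.2
tool_pos: [0.4678, 0.1431, 0.012]
tool_rot: [-179.8, 0.1, 85.1]
force: [-1.2, 0.9, 0.2]
grip_width: 0.0261
grasp_force: 0.0
```

Lower 4 mm more and close gently.

```bash
python3 -m creep '[{"wx":0,"wy":0,"wz":0,"tx":0,"ty":0,"tz":2,"gripper":-0.4},{"wx":0,"wy":0,"wz":0,"tx":0,"ty":0,"tz":4,"gripper":-0.4},{"wx":0,"wy":0,"wz":0,"tx":0,"ty":0,"tz":4,"gripper":-0.4}]' | sed -n '2p;4p'
python3 -m creep '[{"wx":0,"wy":0,"wz":0,"tx":0,"ty":0,"tz":0,"gripper":-0.8},{"wx":0,"wy":0,"wz":0,"tx":0,"ty":0,"tz":0,"gripper":-0.8},{"wx":0,"wy":0,"wz":0,"tx":0,"ty":0,"tz":0,"gripper":-0.8},{"wx":0,"wy":0,"wz":0,"tx":0,"ty":0,"tz":0,"gripper":-0.8},{"wx":0,"wy":0,"wz":0,"tx":0,"ty":0,"tz":0,"gripper":-0.8}]' 12
python3 -m creep '[{"wx":0,"wy":0,"wz":0,"tx":0,"ty":0,"tz":-10,"gripper":-0.8},{"wx":0,"wy":0,"wz":0,"tx":0,"ty":0,"tz":-25,"gripper":-0.8},{"wx":0,"wy":0,"wz":0,"tx":0,"ty":0,"tz":-50,"gripper":-0.8},{"wx":0,"wy":0,"wz":0,"tx":0,"ty":0,"tz":-80,"gripper":-0.8},{"wx":0,"wy":0,"wz":0,"tx":0,"ty":0,"tz":-110,"gripper":-0.8}]'
```

```text
tool_pos: [0.469, 0.1436, 0.0097]
force: [-0.7, 1.3, 0.4]
time_s: 24.87
tool_pos: [0.4688, 0.1436, 0.0095]
tool_rot: [-180.0, 0.1, 85.1]
force: [-0.0, -0.2, 1.2]
grip_width: 0.012
grasp_force: 12.0
time_s: 25.28
tool_pos: [0.468, 0.1441, 0.1206]
tool_rot: [-179.9, 0.1, 85.2]
force: [1.1, -1.1, 0.6]
grip_width: 0.012
grasp_force: 12.0
```

```bash
python3 -m creep '[{"wx":0,"wy":0,"wz":2,"tx":20,"ty":20,"tz":-25,"gripper":-0.8},{"wx":0,"wy":0,"wz":4.6,"tx":40,"ty":40,"tz":-50,"gripper":-0.8},{"wx":0,"wy":0,"wz":4.6,"tx":60,"ty":60,"tz":-50,"gripper":-0.8},{"wx":0,"wy":0,"wz":4.6,"tx":70,"ty":75,"tz":-50,"gripper":-0.8},{"wx":0,"wy":0,"wz":4.6,"tx":70,"ty":75,"tz":-50,"gripper":-0.8}]'
python3 - <<'E'
from h import *
save('wrist','w7')
from scipy.ndimage import gaussian_filter1d
for cam in ['wrist','scene','side']:
    W,c=cloud(cam); m=(W[:,2]>.03)&(W[:,2]<.075)&(abs(W[:,0]-.64)<.13)&(abs(W[:,1]-.232)<.13)
    Q=W[m]; C=c[m]
    w=Q[(Q[:,2]>.045)].astype(np.float32); print(cam,len(w),cv2.minAreaRect(w[:,:2]) if len(w) else 0)
    a=np.radians(-9.5); q=(Q[:,:2]-[.64,.232])@np.array([[np.cos(a),-np.sin(a)],[np.sin(a),np.cos(a)]])
    k=(abs(q[:,1])<.07)
    for lo in np.arange(-.06,.06,.004):
        s=k&(q[:,0]>=lo)&(q[:,0]<lo+.004)
        if s.sum()>5: print(f'{lo+.002:.3f}:{np.median(Q[s,2]):.4f}',end=' ')
    print(); print([(np.array(x['point']),round(x['confidence'],2)) for x in nets.place_of('valley_0',cam)])
    print([(np.array(x['point']),round(x['confidence'],2)) for x in nets.place_of('mixer',cam)])
print(get_obs()['tool_pos'])
E
```

```text
time_s: 25.7
tool_pos: [0.5517, 0.2095, 0.1701]
tool_rot: [180.0, -0.1, 80.6]
force: [-0.8, -0.5, -0.3]
grip_width: 0.0117
grasp_force: 12.0Traceback (most recent call last):
  File "<stdin>", line 7, in <module>
cv2.error: OpenCV(4.12.0) /io/opencv/modules/imgproc/src/convhull.cpp:143: error: (-215:Assertion failed) total >= 0 && (depth == CV_32F || depth == CV_32S) in function 'convexHull'
```

View pics/w7.png

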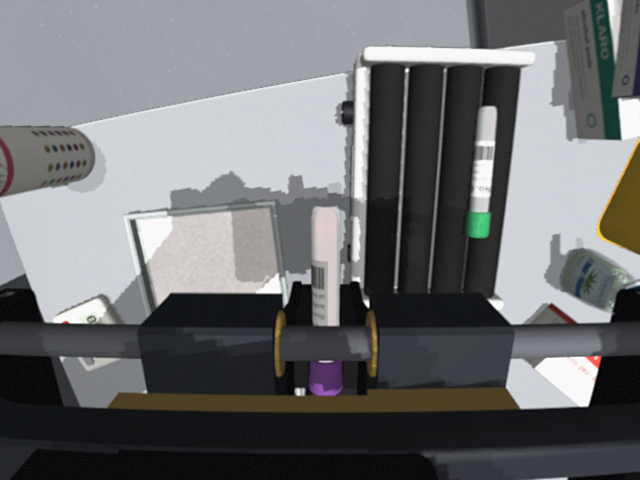

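```bash
python3 - <<'E'
from h import *
p=cv2.imread('pics/w7.png',0)
for v in (90,150,210,270):
    r=p[v-6:v+7,360:480].astype(float).mean(0); print(v,[int(x) for x in r[::2]])
E
```

```text
90 [249, 249, 232, 207, 174, 63, 19, 28, 32, 35, 37, 39, 42, 43, 44, 44, 44, 44, 43, 42, 39, 32, 98, 148, 51, 17, 25, 29, 33, 35, 38, 40, 42, 43, 44, 45, 44, 44, 42, 41, 36, 74, 124, 34, 16, 23, 27, 31, 34, 37, 38, 41, 42, 43, 44, 45, 45, 43, 41, 39]
150 [248, 234, 208, 184, 79, 19, 28, 33, 36, 40, 41, 43, 44, 45, 46, 45, 43, 44, 42, 37, 47, 139, 112, 21, 23, 29, 34, 36, 39, 40, 42, 44, 45, 45, 45, 45, 43, 42, 36, 78, 118, 27, 19, 24, 30, 34, 36, 38, 40, 42, 44, 46, 45, 46, 44, 43, 34, 52, 105, 141]
210 [157, 158, 157, 82, 13, 17, 18, 20, 20, 22, 22, 23, 22, 23, 22, 21, 22, 22, 17, 95, 147, 44, 15, 19, 22, 29, 36, 38, 40, 41, 42, 43, 43, 42, 40, 38, 33, 102, 94, 18, 20, 25, 28, 31, 33, 34, 37, 39, 39, 40, 41, 41, 36, 35, 41, 83, 121, 150, 172, 183]
270 [156, 156, 86, 12, 19, 20, 20, 20, 21, 20, 22, 22, 21, 20, 21, 19, 16, 51, 140, 73, 12, 16, 19, 25, 33, 36, 38, 39, 39, 40, 40, 39, 36, 33, 51, 118, 48, 18, 25, 29, 32, 34, 35, 37, 38, 39, 40, 40, 38, 37, 35, 41, 55, 20, 22, 27, 32, 35, 38, 40]
```

```bash
python3 - <<'E'
from h import *
P0=[ray(u,v,.048) for u,v in ((405.7,90),(402.8,150),(399.6,210),(396.2,270))]
P1=[ray(u,v,.048) for u,v in ((443.6,90),(439.3,150),(435,210),(430,270))]
for Q in (P0,P1):
    Q=np.array(Q); s=np.polyfit(Q[:,1],Q[:,0],1); print(Q[:,:2].round(4).tolist(),'x at y=.236:',np.polyval(s,.236),'head',90-np.degrees(np.arctan(s[0])))
# held tube ends at axis height ~ TCP+0.002
o=get_obs(); z=o['tool_pos'][2]+.002
a,b=ray(325,205,z),ray(326,396,z); print(a,b,np.linalg.norm(a-b),(a+b)/2-o['tool_pos'],np.degrees(np.arctan2(*(a-b)[1::-1])),o['tool_pos'])
for cam in('scene','side'):
    optics.read_camera(cam);print([(np.array(x['point']),round(x['confidence'],2)) for x in nets.place_of('mixer',cam)])
E
```

```text
[[0.6207, 0.3024], [0.6138, 0.2619], [0.6065, 0.2184], [0.5985, 0.1712]] x at y=.236: 0.6094369156875927 head 80.40856032103312
[[0.647, 0.2984], [0.6401, 0.2577], [0.6329, 0.2141], [0.6249, 0.1668]] x at y=.236: 0.6365054833127792 head 80.47183802268394
[0.5561 0.2537 0.171 ] [0.5409 0.1593 0.171 ] 0.0956287229807056 [-0.0003 -0.0012  0.002 ] 80.84553016523401 [0.5488 0.2076 0.169 ]
[(array([0.6378, 0.2358, 0.0006]), 0.62)]
[(array([ 0.6397,  0.2344, -0.0019]), 0.72)]
```

```bash
python3 - <<'E'
from h import *
plan(P(.611,.235,.12,80.5,0),P(.611,.235,.068,80.5,0))
E
```

```text
t [38.7 56.8 48.8] w [-0.1  0.2 -0. ]
--
t [-0. -0. 52.] w [ 0. -0. -0.]
--
```

```bash
python3 -m creep '[{"wx":0,"wy":0,"wz":0,"tx":12,"ty":18,"tz":15,"gripper":-0.8},{"wx":0,"wy":0,"wz":0,"tx":25,"ty":38,"tz":32,"gripper":-0.8},{"wx":0,"wy":0,"wz":0,"tx":39,"ty":57,"tz":49,"gripper":-0.8},{"wx":0,"wy":0,"wz":0,"tx":39,"ty":57,"tz":49,"gripper":-0.8}]'
python3 -m creep '[{"wx":0,"wy":0,"wz":0,"tx":0,"ty":0,"tz":15,"gripper":-0.8},{"wx":0,"wy":0,"wz":0,"tx":0,"ty":0,"tz":30,"gripper":-0.8},{"wx":0,"wy":0,"wz":0,"tx":0,"ty":0,"tz":40,"gripper":-0.8},{"wx":0,"wy":0,"wz":0,"tx":0,"ty":0,"tz":46,"gripper":-0.8},{"wx":0,"wy":0,"wz":0,"tx":0,"ty":0,"tz":46,"gripper":-0.8}]'
python3 - <<'E'
from h import *
plan(P(.611,.235,.064,80.5,0))
E
```

```text
time_s: 26.33
tool_pos: [0.6126, 0.2354, 0.1155]
tool_rot: [-179.7, 0.2, 80.4]
force: [-0.4, -0.5, -0.6]
grip_width: 0.012
grasp_force: 12.0
time_s: 26.75
tool_pos: [0.6106, 0.2349, 0.0723]
tool_rot: [-179.8, 0.2, 80.5]
force: [-0.9, -0.4, -0.4]
grip_width: 0.0121
grasp_force: 12.0
t [0.2 0.4 8.3] w [-0.2  0.2  0. ]
--
```

```bash
python3 -m creep '[{"wx":0,"wy":0,"wz":0,"tx":0,"ty":0,"tz":4,"gripper":-0.8},{"wx":0,"wy":0,"wz":0,"tx":0,"ty":0,"tz":7,"gripper":-0.8},{"wx":0,"wy":0,"wz":0,"tx":0,"ty":0,"tz":7,"gripper":-0.8}]'
python3 -m creep '[{"wx":0,"wy":0,"wz":0,"tx":0,"ty":0,"tz":1,"gripper":-0.8},{"wx":0,"wy":0,"wz":0,"tx":0,"ty":0,"tz":2,"gripper":-0.8},{"wx":0,"wy":0,"wz":0,"tx":0,"ty":0,"tz":2,"gripper":-0.8}]'
```

```text
time_s: 27.0
tool_pos: [0.6119, 0.236, 0.0668]
tool_rot: [-179.9, 0.1, 80.5]
force: [-0.6, 0.3, -0.1]
grip_width: 0.012
grasp_force: 12.0
time_s: 27.25
tool_pos: [0.612, 0.2361, 0.065]
tool_rot: [-180.0, 0.1, 80.5]
force: [0.1, -0.2, -0.1]
grip_width: 0.0123
grasp_force: 12.0
```

```bash
python3 -m creep '[{"wx":0,"wy":0,"wz":0,"tx":0,"ty":0,"tz":1,"gripper":-0.8},{"wx":0,"wy":0,"wz":0,"tx":0,"ty":0,"tz":2,"gripper":-0.8},{"wx":0,"wy":0,"wz":0,"tx":0,"ty":0,"tz":2,"gripper":-0.8}]'
python3 -m creep '[{"wx":0,"wy":0,"wz":0,"tx":0,"ty":0,"tz":1,"gripper":-0.8},{"wx":0,"wy":0,"wz":0,"tx":0,"ty":0,"tz":1,"gripper":-0.8}]'
```

```text
time_s: 27.5
tool_pos: [0.6118, 0.236, 0.0627]
tool_rot: [-179.9, 0.1, 80.5]
force: [0.0, -0.8, -0.6]
grip_width: 0.0123
grasp_force: 12.0
time_s: 27.67
tool_pos: [0.6122, 0.2361, 0.062]
tool_rot: [-180.0, 0.1, 80.5]
force: [1.1, 0.0, 0.1]
grip_width: 0.0123
grasp_force: 12.0
```

```bash
python3 -m creep '[{"wx":0,"wy":0,"wz":0,"tx":0,"ty":0,"tz":0.8,"gripper":-0.8},{"wx":0,"wy":0,"wz":0,"tx":0,"ty":0,"tz":1.5,"gripper":-0.8},{"wx":0,"wy":0,"wz":0,"tx":0,"ty":0,"tz":1.5,"gripper":-0.8}]'|sed -n '2p;4p'
python3 -m creep '[{"wx":0,"wy":0,"wz":0,"tx":0,"ty":0,"tz":0,"gripper":-0.5},{"wx":0,"wy":0,"wz":0,"tx":0,"ty":0,"tz":0,"gripper":-0.5},{"wx":0,"wy":0,"wz":0,"tx":0,"ty":0,"tz":0,"gripper":-0.5},{"wx":0,"wy":0,"wz":0,"tx":0,"ty":0,"tz":0,"gripper":-0.5}]'
python3 -m creep '[{"wx":0,"wy":0,"wz":0,"tx":0,"ty":0,"tz":-10,"gripper":-0.5},{"wx":0,"wy":0,"wz":0,"tx":0,"ty":0,"tz":-30,"gripper":-0.5},{"wx":0,"wy":0,"wz":0,"tx":-20,"ty":-20,"tz":-60,"gripper":-0.5},{"wx":0,"wy":0,"wz":0,"tx":-50,"ty":-50,"tz":-90,"gripper":-0.5},{"wx":0,"wy":0,"wz":0,"tx":-60,"ty":-60,"tz":-110,"gripper":-0.5}]'
python3 - <<'E'
from h import *
save('wrist','w8'); print([(np.array(x['point']),round(x['confidence'],2)) for x in nets.place_of('sample_mid','wrist')])
p,d=save('scene','sc8'); q=cv2.imread('pics/w8.png')
print([(np.array(x['point']),round(x['confidence'],2)) for x in nets.place_of('sample_mid','scene')])
print([(np.array(x['point']),round(x['confidence'],2)) for k in ('canister_mid','cap','cup_mid','vial_mid','lancets') for x in nets.place_of(k,'scene')[:1]])
cv2.imwrite('pics/p8.png',np.hstack([cv2.resize(q,(400,300)),cv2.resize(cv2.imread('pics/sc8.png')[150:450,120:520],(400,300))]))
E
```

```text
tool_pos: [0.6131, 0.2361, 0.0611]
force: [1.4, -0.6, 4.0]
time_s: 28.25
tool_pos: [0.612, 0.2363, 0.0609]
tool_rot: [-179.9, 0.1, 80.5]
force: [-0.2, -0.6, 6.0]
grip_width: 0.0213
grasp_force: 3.1
time_s: 28.67
tool_pos: [0.5395, 0.1863, 0.1701]
tool_rot: [-179.6, 0.2, 80.6]
force: [0.0, -0.2, 0.8]
grip_width: 0.022
grasp_force: 0.0
[(array([0.6124, 0.2385, 0.0617]), 0.77)]
[(array([0.6141, 0.2386, 0.0602]), 0.95)]
[(array([ 0.4168, -0.014 ,  0.0215]), 0.78), (array([0.5369, 0.0284, 0.0009]), 0.81), (array([ 0.4469, -0.2164,  0.0363]), 0.94), (array([0.3415, 0.3079, 0.0682]), 0.57), (array([ 0.7646,  0.0448, -0.0006]), 0.77)]
```

View pics/p8.png

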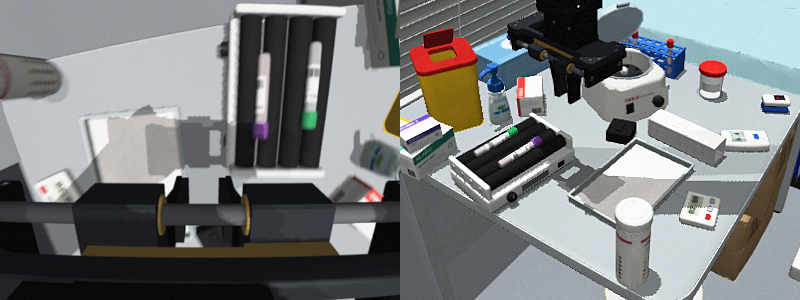

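```bash
python3 -m creep '[{"wx":0,"wy":0,"wz":0,"tx":0,"ty":0,"tz":-30,"gripper":-0.5},{"wx":0,"wy":0,"wz":0,"tx":0,"ty":0,"tz":-30,"gripper":-0.5},{"wx":0,"wy":0,"wz":0,"tx":0,"ty":0,"tz":-30,"gripper":-0.5},{"wx":0,"wy":0,"wz":0,"tx":0,"ty":0,"tz":-30,"gripper":-0.5}]'
python3 -c "from cell import env;print(env.sign_off())"
```

```text
time_s: 29.45
tool_pos: [0.5429, 0.1873, 0.1998]
tool_rot: [-179.9, 0.1, 80.5]
force: [0.1, -0.1, -0.2]
grip_width: 0.0217
grasp_force: 0.0
the job is handed in; nothing more can be done
None
```

The job is handed in at about 29 s: the last pictures show the sample in the mixer's front valley and the canister flat on the worktop clear of the tray, with no sign that the vial, cup, cap, carton or other sample was disturbed; no verdict was returned.

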